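# Nip up the ring nut of a digestion vessel with a tommy bar

## Robot

A 6-joint arm with a two-finger parallel gripper is mounted at the origin on a cart in front of the work surface, level with it; the furniture and walls round the work are solid. World frame = base frame: x ahead of the robot, y to its left, z up, the work surface at z = 0. Lengths are in m, angles in rad, forces in N, time in s.
With the tool pointing down it reaches from about 0.35 to 0.775 m from the base axis. Payload 5.5 kg.
Tool frame: the origin (TCP) lies midway between the tips of the shut fingers; the grasp point (between the pads) lies 19 mm behind it; z points along the fingers, y is the direction in which the jaws open and shut (so a half turn about z gives the same grasp; the last joint's range is limited). The gripper opens to 85 mm and grips with 20 to 120 N. Pads are 22 mm wide; open, the fingers measure 114 mm over their backs; the gripper's body (76 mm by 85 mm) begins 54 mm behind the grasp point. The pads swing forward as they close: fully open they stand 13 mm farther back than shut.
Start: joints at [-1.348, 0.313, 0.046, 1.304, 0, 1.431], TCP at [0.204, -0.538, 0.231] pointing down, gripper open.
Joint ranges: [-2.76, 2.76], [-0.86, 1.69], [-1.03, 1.26], [-2.2, 2.34], [-1.47, 1.5], [-3.14, 3.14]. Speed limits (rad/s): [2.57, 2.57, 3.14, 3.14, 3.14, 3.14].

## Interface

Orientations are given as a unit quaternion [w, x, y, z].
In Python, from workcell import env gives the robot as it stands.
- The arm moves only by the shell command python3 -m pendant 'ROWS' [FORCE]. ROWS is JSON, a list of rows, each a list of 3 entries, a list of its own where there are three numbers: the shift along the tool's x, y, z each as a share of 20 mm, from -1 to 1, then the turn about the tool's z as a share of 6 degrees, from -1 to 1, then the closure, from -1 (fully open) to 1 (shut). In form: [[[tx, ty, tz], turn, claw], ...]. A call has 1 to 12 rows; each row shifts and turns the commanded pose from where the row before left it, along the tool's axes as they then stand; what a row does not reach is not made up. A row lasts 1/8 s, in which the tool goes at most 62.5 mm and 10.7 degrees, less where a joint would pass 70% of its speed; a pose out of reach is approached as far as the arm can. A call with a number of a shift or a turn outside -1 to 1 is refused whole. A call with a gripper value outside its range is refused whole. The fingers move at their own pace and stop on an object; FORCE is the grip in N (left out, the last holds). Time passes only in rows, so rows that do not move let the fingers close. It gives the time, the measured TCP pose, the force and the opening at its end, in the units of the state.
- env.get_state(): the state, without advancing time (a new reading comes with each control period).
- env.read_camera(name): name is "scene" or "top" or "wrist"; returns a dict with "color" (400x640x3 uint8, blue, green, red), "mtx" (3x3 intrinsics, pixels), "view" (4x4, takes a point from world to camera coordinates). Camera axes: x right, y down, z forward; pixel columns grow to the right and rows downward; lengths in m; the calibration is good to about 2 mm. A picture is of the moment at which its call begins. There is no depth.
- env.hand_in(): hands the job in, once; it reports no verdict.
Trained networks look in the newest picture that a camera, given by its name, has taken for a name from the list of things; names that differ only in an ending like _2 or _b are one class to them, and where a whole thing is asked for, a point or a joint stands for the part that bears it (a point fixed in the world has none). Each returns a list of dicts, best first, with "p" (0 to 1); they miss things now and then, are a little off and sometimes report something else, mostly with a low value. They report only what shows in the picture. A call takes as long as a camera call.
- env.boxes_of(camera, thing): "location" ([column, row] in pixels, amid what is visible of it).
- env.cut_out(camera, thing): "region" (400x640 bool, what is visible of it) and "location" ([column, row] in pixels, amid what is visible of it).
The state is a dict: "clock": time; "joint_pos": joint angles; "qvel": joint speeds; "tau": joint torques, N m; "tcp_pos": TCP position; "orientation": TCP orientation; "wrist_force": force on the tool from outside, world axes, zero at the start; "ft_torque": the same for the moment, N m; "finger_gap": finger opening in m.
Only numpy, scipy, OpenCV 4.12 (cv2) and the standard library are available. Lean on these libraries where they do the work, as an engineer would, in place of code of your own. Each camera call takes 0.05 s, during which the arm holds its last target.

## Task

Close the steel digestion vessel: take the tommy bar from its rest, push it into a hole of the ring nut and turn the ring clockwise (seen from above), moving the bar on to another hole whenever the guard leaves no more swing, until the ring bears on the lid and is nipped up to about 1.2 newton metres. Turn the ring with the bar only, feel your way and neither ram the bar into the ring nor overtighten, or the gasket is crushed. Then pull the bar out and lay it back in its rest, leaving everything else where it stands.

Things in the scene. Friction and masses are not known exactly. Their poses are not given: they have to be found in the camera images.
- holder: Bench holder of the vessel, fixed to the worktop: a grey plate 170 x 170 x 10 mm, a clamp block 86 mm square (top at 36 mm) round the upright steel vessel (59 mm across; shoulder 67 mm across, 76 mm high), and a white sheet guard on three sides. Origin: on the vessel's axis at worktop height; z up, -x towards the guard's open side.
- guard_mouth (a point): Middle of the guard's open side at the height of its top edge, 125 mm above the worktop and 48 mm from the vessel's axis; -x looks out of the opening. The guard's walls (3 mm sheet) are a back wall 83 mm behind the axis and two side walls 83 mm either side of it that end at this point's x; a bar in the ring can swing about 50 degrees either side of -x.
- ring: Steel ring nut on the vessel, 80 mm across, 24 mm high, with six radial holes 60 degrees apart in its rim, 11 mm wide and 26 mm deep (floors 14 mm from the axis). Origin: on the axis at the height of the holes' centres (92 mm above the worktop when home, up to 2.6 mm higher before); x along one hole, z up. Clockwise seen from above screws it down, 1 mm per radian. It stays where it is left.
- lid_top (a point): Top of the hexagonal plug on the vessel's lid, 113.5 mm above the worktop at the start. The ring turns at about 0.3 N m, for 86 to 149 degrees from the start, until it bears on the lid; there the torque steps up to 0.8 N m, then grows by 2.5 N m per radian while the lid sinks into its gasket by 1 mm per radian (0.16 mm at 1.2 N m). All as felt while turning.
- bar: Tommy bar: plain round steel bar 9 mm thick and 160 mm long, 80 g, both ends tapered to 5 mm over the last 3 mm. Origin at its middle, x along the bar. At the start it lies in its rest.
- rest: Bar rest fixed to the worktop: a grey plate 150 x 46 x 6 mm with two aluminium V cradles 12 mm wide, 58 mm either side of its middle. Origin under the plate's centre at worktop height; x along the bar's place, z up. The lying bar's axis is 36.4 mm above the worktop; the Vs' 45 degree flanks reach 15 mm to either side and 45 mm above the worktop.
- bottle_big: Bystander: reagent bottle 60 mm across and 136 mm high; origin under its middle.
- bottle_small: Bystander: reagent bottle 52 mm across and 110 mm high; origin under its middle.
- tip_box: Bystander: closed box of pipette tips 84 x 120 x 70 mm; origin under its middle.
- timer: Bystander: flat bench timer 64 x 66 x 19 mm, lying on the worktop; origin under its middle.

How it is judged:
On the way, in this order (a step that is already met when the one before it is completed fails the run):
1. the bar is in a hole of the ring and has turned it by 30 degrees or more (horizontal distance between bar and ring below 0.11 m and contact force between bar and ring above 0.3 N and distance of ring from where it was at the start of the episode above 0.0005 m).
2. the ring is nipped up: the lid has sunk 0.04 to 0.28 mm (0.9 to 1.5 N m) (z of lid_top in the frame of holder between 0.11322 and 0.11346 m), for 0.2 s.
At the end, for the whole second after the job is handed in: The ring bears on the lid and has pressed it 0.04 to 0.28 mm down (nipped with 0.9 to 1.5 N m) and has not been backed off by more than 0.25 rad; the bar lies still in both V cradles of its rest, its middle within 20 mm of the rest's middle (all of step 2 and z of ring in the frame of holder below 0.09225 m and horizontal distance between bar and rest below 0.02 m and z of bar in the frame of rest between 0.034 and 0.0395 m and angle between the x axis of bar and the x axis of rest, either way round below 0.06 rad and linear speed of bar below 0.01 m/s); the robot touches nothing.
It fails at once if the gasket is crushed (lid 0.32 mm or more down, over 1.6 N m) (z of lid_top in the frame of holder below 0.11318 m).
It fails at once if the fingers or the arm push the ring (over 4 N) (contact force between any of the fingers, the arm and ring above 4 N).
It fails at once if a bystander is moved more than 15 mm (distance of any of bottle_big, bottle_small, tip_box, timer from where it was at the start of the episode above 0.015 m).
It fails at once if the bar is rammed against the ring (over 40 N between them while it is less than 10 mm in a hole) (horizontal distance between bar and ring above 0.11 m and contact force between bar and ring above 40 N).
It also fails if it takes over 72 s, if anything falls off the work surface, if the arm or the gripper's body presses on something with over 40 N, if the wrist force passes 120 N, or if a joint passes its speed limit or range.

## Working session

There is one attempt and no reset: what is moved stays moved. The work goes in short steps, Python scripts to look and compute and a shell command to move; the robot and the scene stay as the last step left them, time stands still between calls to the robot, and variables do not carry over. Pictures are saved under pics/ and viewed, and the job is handed in when it is done.

```bash
ls; mkdir -p pics; cat > h.py <<'E'
from workcell import env
import numpy as np, cv2
def snap(cam,fn):
    r=env.read_camera(cam); cv2.imwrite('pics/'+fn,r['color']); return r
def onplane(r,px,z):
    K=np.array(r['mtx']);V=np.array(r['view']);R=V[:3,:3];t=V[:3,3]
    d=R.T@np.linalg.inv(K)@np.array([px[0],px[1],1.]);c=-R.T@t
    return c+d*(z-c[2])/d[2]
def proj(r,p):
    K=np.array(r['mtx']);V=np.array(r['view']);q=K@(V[:3,:3]@np.array(p)+V[:3,3]);return q[:2]/q[2]
def st():
    s=env.get_state()
    for k in s: print(k,np.round(s[k],4))
E
python3 - <<'E'
from h import *
st()
for c in ['scene','top','wrist']:
    r=snap(c,c+'0.png'); V=np.array(r['view']);print(c,-V[:3,:3].T@V[:3,3],V[2,:3])
    for t,z in [('holder',0.0),('ring',.104),('lid_top',.1135),('bar',.0364),('rest',.006),('bottle_big',.136),('bottle_small',.11),('tip_box',.07),('timer',.019)]:
        for b in env.boxes_of(c,t)[:2]: print(c,t,round(b['p'],2),np.round(b['location']),np.round(onplane(r,b['location'],z),3))
E
```

```text
pics
clock 0.0
joint_pos [-1.3476  0.314   0.045   1.3036  0.      1.4312]
qvel [ 0.0018 -0.0004 -0.0003 -0.0007  0.0003 -0.0017]
tau [ 3.00000e-04 -4.80627e+01  2.98534e+01  1.93000e-02 -1.00000e-04
 -0.00000e+00]
tcp_pos [ 0.204  -0.5371  0.2304]
orientation [-9.000e-04  9.836e-01  1.804e-01 -0.000e+00]
wrist_force [ 0.3507  1.2148 -1.1324]
ft_torque [ 0.0078 -0.0097 -0.0079]
finger_gap 0.0856
scene [-0.09361261  0.65412848  0.54048256] [ 0.65493975 -0.60601983 -0.45143536]
scene holder 0.87 [294. 211.] [0.674 0.028 0.   ]
scene ring 0.63 [299. 195.] [0.584 0.083 0.104]
scene bar 0.53 [266. 267.] [0.462 0.283 0.036]
scene rest 0.56 [267. 279.] [0.459 0.285 0.006]
scene bottle_big 0.61 [200. 219.] [0.589 0.362 0.136]
scene bottle_big 0.35 [297. 211.] [0.477 0.179 0.136]
scene bottle_small 0.81 [194. 251.] [0.521 0.414 0.11 ]
scene tip_box 0.87 [352. 176.] [ 0.634 -0.183  0.07 ]
scene timer 0.86 [366. 247.] [0.382 0.036 0.019]
top [0.32812966 0.0879008  1.36196286] [ 0.17292188 -0.01633671 -0.98480005]
top holder 0.93 [314. 196.] [0.586 0.083 0.   ]
top ring 0.61 [312. 194.] [0.573 0.09  0.104]
top lid_top 0.43 [315. 192.] [0.576 0.082 0.113]
top bar 0.73 [251. 234.] [0.46  0.277 0.036]
top bar 0.17 [220. 186.] [0.612 0.378 0.036]
top rest 0.74 [255. 236.] [0.459 0.269 0.006]
top rest 0.55 [314. 193.] [0.594 0.083 0.006]
top bottle_big 0.91 [232. 166.] [0.652 0.323 0.136]
top bottle_small 0.69 [222. 185.] [0.599 0.356 0.11 ]
top bottle_small 0.56 [253. 230.] [0.467 0.263 0.11 ]
top tip_box 0.56 [411. 176.] [ 0.632 -0.215  0.07 ]
top timer 0.79 [337. 254.] [0.397 0.014 0.019]
wrist [ 0.26981537 -0.51389481  0.37354182] [-0.25885498 -0.09881112 -0.96084882]
```

View pics/scene0.png

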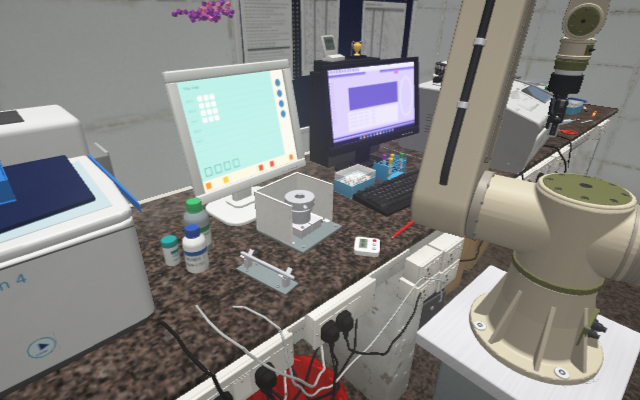

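View pics/top0.png

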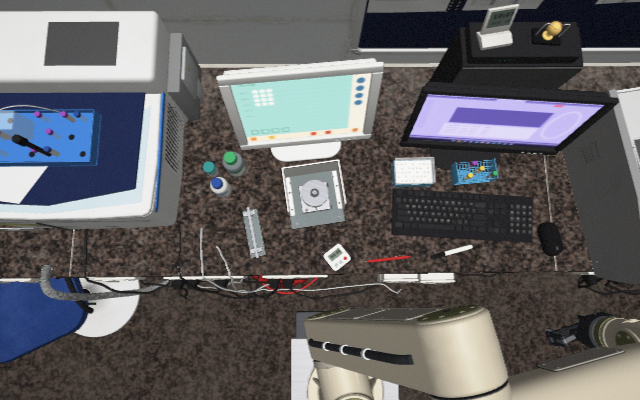

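```bash
python3 - <<'E'
import cv2
a=cv2.imread('pics/top0.png')[140:280,200:400]
cv2.imwrite('pics/topz.png',cv2.resize(a,None,fx=4,fy=4,interpolation=cv2.INTER_CUBIC))
a=cv2.imread('pics/scene0.png')[150:290,200:400]
cv2.imwrite('pics/scenez.png',cv2.resize(a,None,fx=4,fy=4,interpolation=cv2.INTER_CUBIC))
E
```

```text
(no output)
```

View pics/topz.png

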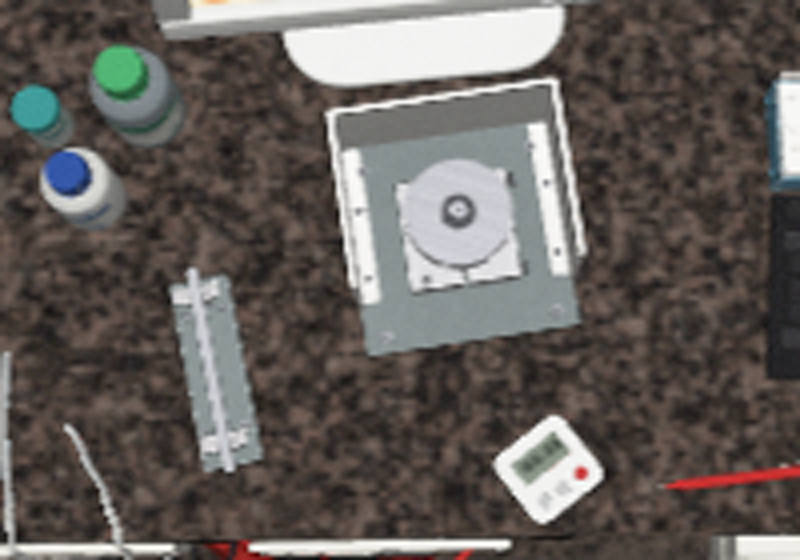

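View pics/scenez.png

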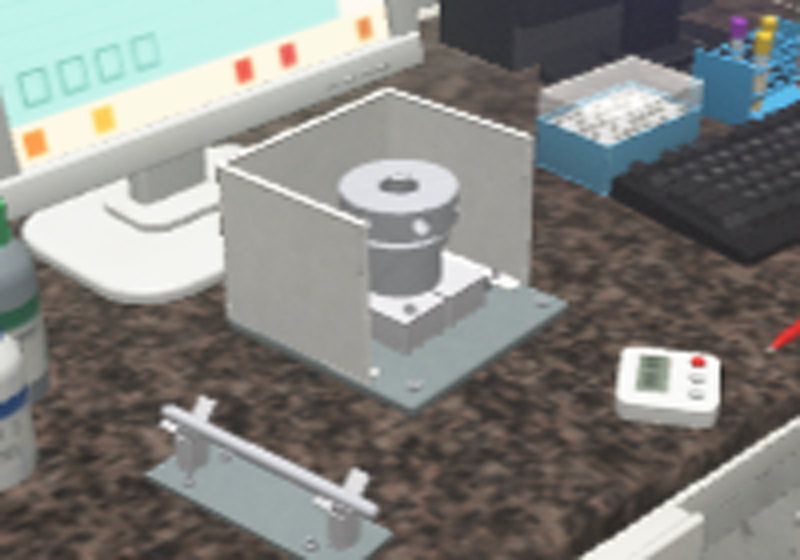

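The top view shows the rest's bar running from pixel (248,207) to (257,257), the ring at about (313,193), and the guard's mouth facing the robot. The timer is at (336,257). Next I'll work out the poses.

```bash
python3 - <<'E'
from h import *
r=env.read_camera('top'); s=None
z=lambda a:(200+a[0]/4-.375,140+a[1]/4-.375)
for n,p,h in [('barfar',(192,270),.0364),('barnear',(229,470),.0364),('gTL',(328,112),.125),('gTR',(556,82),.125),('gFR',(583,252),.125),('plFL',(370,355),.01),('plFR',(579,323),.01),('lid',(458,210),.1135)]:
    print(n,np.round(onplane(r,z(p),h),4))
for t,h in [('bar',.0364),('ring',.106),('lid_top',.1135),('rest',.006)]:
    for c in env.cut_out('top',t)[:1]:
        m=c['region'].astype(np.uint8); ys,xs=np.nonzero(m)
        P=np.array([onplane(r,(x,y),h)[:2] for x,y in zip(xs,ys)])
        mu=P.mean(0); w,v=np.linalg.eigh(np.cov((P-mu).T)); d=v[:,1]; q=(P-mu)@d
        print(t,c['p'],m.sum(),'mean',mu,'ang',np.degrees(np.arctan2(d[1],d[0])),'ext',q.min(),q.max(), 'minmax',P.min(0),P.max(0))
r=env.read_camera('scene')
for t,h in [('bar',.0364),('ring',.106),('lid_top',.1135)]:
    for c in env.cut_out('scene',t)[:1]:
        m=c['region'].astype(np.uint8); ys,xs=np.nonzero(m)
        P=np.array([onplane(r,(x,y),h)[:2] for x,y in zip(xs,ys)])
        mu=P.mean(0); w,v=np.linalg.eigh(np.cov((P-mu).T)); d=v[:,1]; q=(P-mu)@d
        print('S',t,c['p'],m.sum(),'mean',mu,'ang',np.degrees(np.arctan2(d[1],d[0])),'ext',q.min(),q.max())
z=lambda a:(200+a[0]/4-.375,150+a[1]/4-.375)
print('hole',onplane(r,z((419,227)),.094),'ringtop',onplane(r,z((400,190)),.106), 'bar ends',onplane(r,z((168,410)),.0364),onplane(r,z((376,511)),.0364))
E
```

```text
barfar [0.5454 0.2896 0.0364]
barnear [0.3914 0.2592 0.0364]
gTL [0.6473 0.1784 0.125 ]
gTR [0.6686 0.0104 0.125 ]
gFR [ 0.5411 -0.0066  0.125 ]
plFL [0.4808 0.1535 0.01  ]
plFR [ 0.5042 -0.0109  0.01  ]
lid [0.5753 0.0837 0.1135]
bar 0.52 149 mean [0.47064334 0.27630967] ang -168.49554336822519 ext -0.07423956400429818 0.07779875933850544 minmax [0.39480074 0.25886169] [0.54268036 0.29460963]
ring 0.7 531 mean [0.57393772 0.08454686] ang 171.57303702377368 ext -0.04050644682559483 0.04024873512469441 minmax [0.53511041 0.04552744] [0.6136365  0.12253691]
lid_top 0.57 46 mean [0.57272387 0.08436578] ang 89.91947994056606 ext -0.00912663557981809 0.011489036829376537 minmax [0.56369291 0.07523086] [0.58176209 0.09585468]
rest 0.75 458 mean [0.47089268 0.27441149] ang -167.91002538105477 ext -0.07602655559625354 0.07506357704296425 minmax [0.3964803  0.24121004] [0.54423131 0.31179553]
S bar 0.55 205 mean [0.46493461 0.27533325] ang -168.58702898386835 ext -0.08454318272347001 0.07199748501360587
S ring 0.79 455 mean [0.55949227 0.09918648] ang 144.94222427335657 ext -0.06049131379148683 0.05670122826739028
hole [0.54156261 0.10068936 0.094     ] ringtop [0.57215128 0.09057848 0.106     ] bar ends [0.54826792 0.29146836 0.0364    ] [0.39489412 0.25965824 0.0364    ]
```

```bash
python3 - <<'E'
from h import *
for c in ['wrist','scene']:
    r=env.read_camera(c);print(np.round(r['mtx'],1),np.round(r['view'],3))
    if c=='scene':
        # project predicted ring holes
        im=r['color'].copy(); C=np.array([.574,.0845])
        x0,y0=255,170
        z=cv2.resize(im[y0:y0+70,x0:x0+90],None,fx=8,fy=8,interpolation=cv2.INTER_CUBIC)
        cv2.imwrite('pics/ringz.png',z)
E
```

```text
[[344.5   0.  314.4]
 [  0.  344.5 195.7]
 [  0.    0.    1. ]] [[ 0.355 -0.935  0.001 -0.576]
 [-0.898 -0.341  0.277 -0.036]
 [-0.259 -0.099 -0.961  0.378]
 [ 0.     0.     0.     1.   ]]
[[368.1   0.  314.2]
 [  0.  368.1 199.4]
 [  0.    0.    1. ]] [[-0.676 -0.737  0.009  0.414]
 [-0.338  0.299 -0.892  0.255]
 [ 0.655 -0.606 -0.451  0.702]
 [ 0.     0.     0.     1.   ]]
```

View pics/wrist0.png

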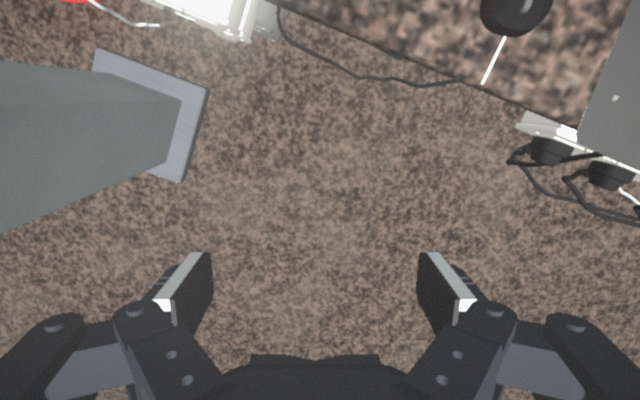

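View pics/ringz.png

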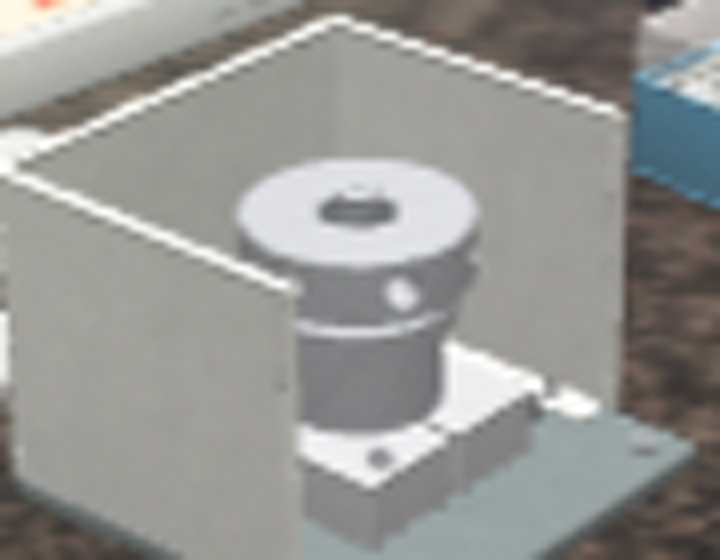

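```bash
cat >> h.py <<'E'
def yaw_of(q):
    w,x,y,z=q; return np.arctan2(2*(x*y+w*z),1-2*(y*y+z*z))
def plan(tgt,yaw_deg,n,claw,after=False):
    s=env.get_state();p=np.array(s['tcp_pos']);y=np.degrees(yaw_of(s['orientation']))
    d=(np.array(tgt)-p)/n; t=(yaw_deg-y)/n
    print('now',np.round(p,4),'yaw',round(y,2),'gap',round(float(s['finger_gap']),4),'F',np.round(s['wrist_force'],1),'M',np.round(s['ft_torque'],2),'t',round(s['clock'],2))
    rows=[]
    for i in range(n):
        a=np.radians(y+t*(i+(1 if after else 0)))
        x=np.cos(a)*d[0]+np.sin(a)*d[1]; yy=np.sin(a)*d[0]-np.cos(a)*d[1]
        rows.append('[[%.2f,%.2f,%.2f],%.2f,%g]'%(x/.02,yy/.02,-d[2]/.02,-t/6,claw))
    for i in range(0,n,12): print('['+','.join(rows[i:i+12])+']')
E
python3 - <<'E'
from h import *
plan([.4485,-.003,.09],97,33,-1)
E
```

```text
now [ 0.2041 -0.5376  0.2313] yaw 20.79 gap 0.0853 F [ 0.2 -0.9  0. ] M [ 0.06 -0.    0.03] t 2.05
[[[0.63,-0.63,0.21],-0.38,-1],[[0.66,-0.60,0.21],-0.38,-1],[[0.68,-0.57,0.21],-0.38,-1],[[0.70,-0.54,0.21],-0.38,-1],[[0.73,-0.52,0.21],-0.38,-1],[[0.75,-0.49,0.21],-0.38,-1],[[0.77,-0.46,0.21],-0.38,-1],[[0.78,-0.42,0.21],-0.38,-1],[[0.80,-0.39,0.21],-0.38,-1],[[0.81,-0.36,0.21],-0.38,-1],[[0.83,-0.33,0.21],-0.38,-1],[[0.84,-0.29,0.21],-0.38,-1]]
[[[0.85,-0.26,0.21],-0.38,-1],[[0.86,-0.22,0.21],-0.38,-1],[[0.87,-0.19,0.21],-0.38,-1],[[0.88,-0.15,0.21],-0.38,-1],[[0.88,-0.12,0.21],-0.38,-1],[[0.89,-0.08,0.21],-0.38,-1],[[0.89,-0.05,0.21],-0.38,-1],[[0.89,-0.01,0.21],-0.38,-1],[[0.89,0.02,0.21],-0.38,-1],[[0.89,0.06,0.21],-0.38,-1],[[0.89,0.10,0.21],-0.38,-1],[[0.88,0.13,0.21],-0.38,-1]]
[[[0.87,0.17,0.21],-0.38,-1],[[0.87,0.20,0.21],-0.38,-1],[[0.86,0.24,0.21],-0.38,-1],[[0.85,0.27,0.21],-0.38,-1],[[0.84,0.30,0.21],-0.38,-1],[[0.82,0.34,0.21],-0.38,-1],[[0.81,0.37,0.21],-0.38,-1],[[0.79,0.40,0.21],-0.38,-1],[[0.78,0.44,0.21],-0.38,-1]]
```

```bash
python3 -m pendant '[[[0.63,-0.63,0.1],-0.38,-1],[[0.66,-0.60,0.1],-0.38,-1],[[0.68,-0.57,0.1],-0.38,-1],[[0.70,-0.54,0.1],-0.38,-1],[[0.73,-0.52,0.1],-0.38,-1],[[0.75,-0.49,0.1],-0.38,-1],[[0.77,-0.46,0.1],-0.38,-1],[[0.78,-0.42,0.1],-0.38,-1],[[0.80,-0.39,0.1],-0.38,-1],[[0.81,-0.36,0.1],-0.38,-1],[[0.83,-0.33,0.1],-0.38,-1],[[0.84,-0.29,0.1],-0.38,-1]]'
python3 - <<'E'
from h import *
plan([.4485,-.003,.09],97,21,-1)
E
```

```text
clock: 3.55
tcp_pos: [0.2939, -0.3424, 0.2072]
orientation: [0.0, 0.912, 0.409, 0.0]
wrist_force: [0.4, -0.6, -0.5]
finger_gap: 0.0852
now [ 0.2939 -0.3424  0.2072] yaw 48.3 gap 0.0852 F [ 0.4 -0.6 -0.5] M [-0.01 -0.   -0.01] t 3.55
[[[0.85,-0.26,0.28],-0.39,-1],[[0.86,-0.23,0.28],-0.39,-1],[[0.87,-0.19,0.28],-0.39,-1],[[0.87,-0.16,0.28],-0.39,-1],[[0.88,-0.12,0.28],-0.39,-1],[[0.88,-0.09,0.28],-0.39,-1],[[0.89,-0.05,0.28],-0.39,-1],[[0.89,-0.02,0.28],-0.39,-1],[[0.89,0.02,0.28],-0.39,-1],[[0.89,0.06,0.28],-0.39,-1],[[0.88,0.09,0.28],-0.39,-1],[[0.88,0.13,0.28],-0.39,-1]]
[[[0.87,0.16,0.28],-0.39,-1],[[0.87,0.20,0.28],-0.39,-1],[[0.86,0.23,0.28],-0.39,-1],[[0.85,0.27,0.28],-0.39,-1],[[0.83,0.30,0.28],-0.39,-1],[[0.82,0.34,0.28],-0.39,-1],[[0.81,0.37,0.28],-0.39,-1],[[0.79,0.40,0.28],-0.39,-1],[[0.78,0.43,0.28],-0.39,-1]]
```

```bash
python3 -m pendant '[[[0.85,-0.26,0.28],-0.39,-1],[[0.86,-0.23,0.28],-0.39,-1],[[0.87,-0.19,0.28],-0.39,-1],[[0.87,-0.16,0.28],-0.39,-1],[[0.88,-0.12,0.28],-0.39,-1],[[0.88,-0.09,0.28],-0.39,-1],[[0.89,-0.05,0.28],-0.39,-1],[[0.89,-0.02,0.28],-0.39,-1],[[0.89,0.02,0.28],-0.39,-1],[[0.89,0.06,0.28],-0.39,-1],[[0.88,0.09,0.28],-0.39,-1],[[0.88,0.13,0.28],-0.39,-1]]' >/dev/null
python3 -m pendant '[[[0.87,0.16,0.28],-0.39,-1],[[0.87,0.20,0.28],-0.39,-1],[[0.86,0.23,0.28],-0.39,-1],[[0.85,0.27,0.28],-0.39,-1],[[0.83,0.30,0.28],-0.39,-1],[[0.82,0.34,0.28],-0.39,-1],[[0.81,0.37,0.28],-0.39,-1],[[0.79,0.40,0.28],-0.39,-1],[[0.78,0.43,0.28],-0.39,-1],[[0,0,0],0,-1]]'
python3 - <<'E'
from h import *
r=snap('wrist','w1.png')
im=r['color'].copy()
C=np.array([.574,.0845])
for p in [(*C,.106)]+[tuple(np.r_[C+.04*np.array([np.cos(a),np.sin(a)]),.094]) for a in np.radians([161.5,221.5])]:
    q=proj(r,p);print(q);cv2.drawMarker(im,tuple(int(v) for v in q),(0,0,255),0,8,1)
cv2.imwrite('pics/w1m.png',im)
E
```

```text
clock: 6.3
tcp_pos: [0.4475, -0.0024, 0.0891]
orientation: [-0.0, 0.66, 0.752, -0.0]
wrist_force: [-0.0, -0.3, -0.3]
finger_gap: 0.086
[706.86934387  93.91386981]
[588.25476445  44.57348359]
[573.40555546 152.55101546]
```

View pics/w1m.png

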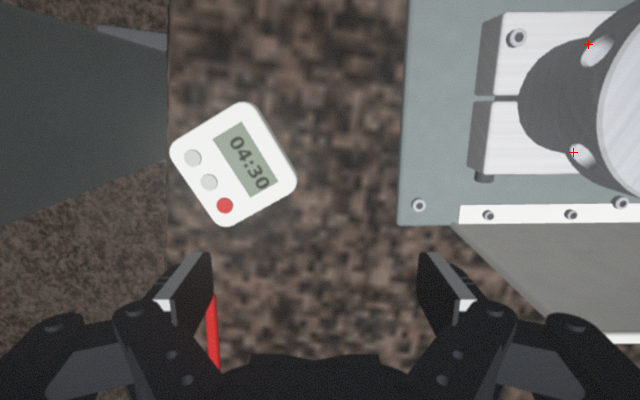

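The wrist view shows two ring holes near (597,48) and (582,156), plus the timer and the holder plate. I'll zoom in to pin down the hole angle.

```bash
python3 - <<'E'
import cv2
a=cv2.imread('pics/w1.png')[0:210,500:640]
cv2.imwrite('pics/w1z.png',cv2.resize(a[:, :],None,fx=2.8*1.4,fy=2.8,interpolation=cv2.INTER_CUBIC) if 0 else cv2.resize(a[10:200],None,fx=3,fy=3,interpolation=cv2.INTER_CUBIC))
E
```

```text
(no output)
```

View pics/w1z.png

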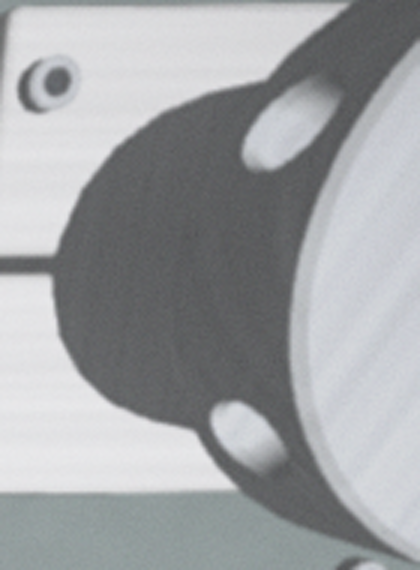

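```bash
cat > fit.py <<'E'
from h import *
from scipy.optimize import least_squares
def fit(r,U,L,T,h0=.094,chz=.001,hs=.0004,guess=(.574,.0845,161)):
    ph=np.linspace(0,2*np.pi,120)
    def curves(v):
        cx,cy,th,h=v; out=[]
        for a in (th,th+60):
            a=np.radians(a); da=np.arcsin(.0055*np.cos(ph)/.04)
            out.append(np.array([proj(r,(cx+.04*np.cos(a+b),cy+.04*np.sin(a+b),h+.0055*np.sin(q))) for b,q in zip(da,ph)]))
        t=np.linspace(0,2*np.pi,360)
        out.append(np.array([proj(r,(cx+.04*np.cos(b),cy+.04*np.sin(b),h+.012-chz)) for b in t]))
        return out
    def res(v):
        o=[(v[3]-h0)/hs*1.0]
        for c,P in zip(curves(v),(U,L,T)):
            for p in P:
                d=c-p; i=np.argmin((d**2).sum(1)); n=np.roll(c,-1,0)[i]-np.roll(c,1,0)[i]; n=np.array([n[1],-n[0]])/np.hypot(*n)
                o.append(d[i]@n)
        return o
    s=least_squares(res,[*guess,h0],x_scale=[.001,.001,1,.001],loss='soft_l1',diff_step=1e-5)
    return s.x,np.array(res(s.x)),curves(s.x)
E
python3 - <<'E'
from fit import *
r=env.read_camera('wrist')
Z=lambda P:np.array(P)/3+[500-.33,10-.33]
U=Z([(242,150),(247,166),(262,171),(285,155),(310,130),(330,105),(340,80),(320,78),(295,88),(265,112),(250,132)])
L=Z([(210,415),(216,403),(235,401),(260,420),(280,443),(289,465),(275,475),(250,465),(225,443),(213,428)])
T=Z([(415,48),(345,150),(310,230),(290,330),(305,420),(340,490),(415,555)])
for ch in (0,.001,.002):
    for TT in (T,T[:0]):
        v,e,c=fit(r,U,L,TT,chz=ch); print(ch,len(TT),np.round(v,4),'rms px',np.sqrt((e[1:]**2).mean()))
    if ch==.001:
        v,e,c=fit(r,U,L,T,chz=ch);z=cv2.imread('pics/w1z.png')
        for k in c:
            for q in k:
                x,y=(q-[500-.33,10-.33])*3
                if 0<=x<420 and 0<=y<570: cv2.circle(z,(int(x),int(y)),1,(0,0,255),-1)
        cv2.imwrite('pics/w1f.png',z)
E
```

```text
0 7 [5.777000e-01 8.330000e-02 1.627654e+02 9.380000e-02] rms px 1.0507473693606024
0 0 [5.777000e-01 8.330000e-02 1.627453e+02 9.390000e-02] rms px 1.1455728869656696
0.001 7 [5.779000e-01 8.340000e-02 1.629101e+02 9.400000e-02] rms px 1.174347875140252
0.001 0 [5.777000e-01 8.330000e-02 1.627453e+02 9.390000e-02] rms px 1.1455728869656696
0.002 7 [5.780000e-01 8.350000e-02 1.629854e+02 9.410000e-02] rms px 1.6418674444999273
0.002 0 [5.777000e-01 8.330000e-02 1.627453e+02 9.390000e-02] rms px 1.1455728869656696
```

View pics/w1f.png

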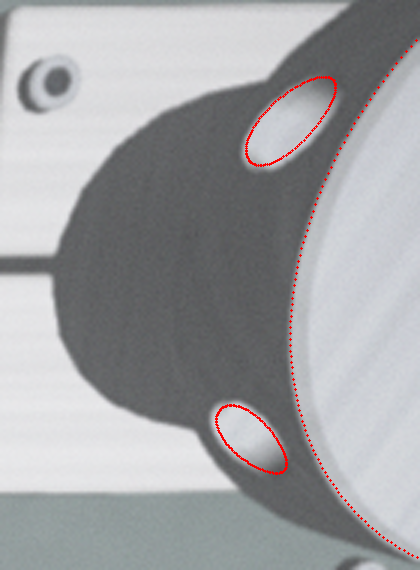

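The fit is good. The holes are at 162.8° and 222.8°, the ring centre is about (0.577, 0.084) and the hole height about 94 mm. Next I move to the rest.

```bash
python3 - <<'E'
from h import *
plan([.425,.06,.15],120,4,-1)
a=env.get_state
import h
# second leg from assumed pose
class S: pass
s=dict(env.get_state()); s['tcp_pos']=[.425,.06,.15]; t=np.radians(120)
s['orientation']=[0,np.cos(t/2),np.sin(t/2),0]
h.env=type('E',(),{'get_state':staticmethod(lambda:s)})
h.plan([.435,.268,.105],191.5,12,-1)
E
```

```text
now [ 0.4475 -0.0034  0.0896] yaw 97.33 gap 0.0854 F [ 0.8 -0.5  0.4] M [ 0.01 -0.    0.01] t 6.4
[[[0.82,-0.18,-0.76],-0.94,-1],[[0.84,-0.10,-0.76],-0.94,-1],[[0.84,-0.01,-0.76],-0.94,-1],[[0.84,0.07,-0.76],-0.94,-1]]
now [0.425 0.06  0.15 ] yaw 120.0 gap 0.0854 F [ 0.8 -0.5  0.4] M [ 0.01 -0.    0.01] t 6.4
[[[0.73,0.47,0.19],-0.99,-1],[[0.68,0.54,0.19],-0.99,-1],[[0.62,0.61,0.19],-0.99,-1],[[0.55,0.67,0.19],-0.99,-1],[[0.48,0.72,0.19],-0.99,-1],[[0.40,0.77,0.19],-0.99,-1],[[0.32,0.81,0.19],-0.99,-1],[[0.23,0.84,0.19],-0.99,-1],[[0.14,0.86,0.19],-0.99,-1],[[0.05,0.87,0.19],-0.99,-1],[[-0.04,0.87,0.19],-0.99,-1],[[-0.13,0.86,0.19],-0.99,-1]]
```

```bash
python3 -m pendant '[[[0.82,-0.18,-0.76],-0.94,-1],[[0.84,-0.10,-0.76],-0.94,-1],[[0.84,-0.01,-0.76],-0.94,-1],[[0.84,0.07,-0.76],-0.94,-1]]' >/dev/null
python3 -m pendant '[[[0.73,0.47,0.19],-0.99,-1],[[0.68,0.54,0.19],-0.99,-1],[[0.62,0.61,0.19],-0.99,-1],[[0.55,0.67,0.19],-0.99,-1],[[0.48,0.72,0.19],-0.99,-1],[[0.40,0.77,0.19],-0.99,-1],[[0.32,0.81,0.19],-0.99,-1],[[0.23,0.84,0.19],-0.99,-1],[[0.14,0.86,0.19],-0.99,-1],[[0.05,0.87,0.19],-0.99,-1],[[-0.04,0.87,0.19],-0.99,-1],[[-0.13,0.86,0.19],-0.99,-1]]'
python3 - <<'E'
from h import *
r=snap('wrist','w2.png')
im=r['color'].copy()
for x,y,z in [(.5467,.2905,.0364),(.469,.275,.0364),(.4347,.268,.0364),(.3928,.2592,.0364)]:
    q=proj(r,(x,y,z));print(q);cv2.drawMarker(im,tuple(int(v) for v in q),(0,0,255),0,8,1)
cv2.imwrite('pics/w2m.png',im)
E
```

```text
clock: 8.4
tcp_pos: [0.4367, 0.2681, 0.105]
orientation: [0.0, -0.098, 0.995, -0.0]
wrist_force: [0.1, 0.4, -0.4]
finger_gap: 0.0851
[316.94767345 355.41703507]
[317.10159189 256.98223459]
[316.9387205  207.30101148]
[316.31819036 140.32055552]
```

View pics/w2m.png

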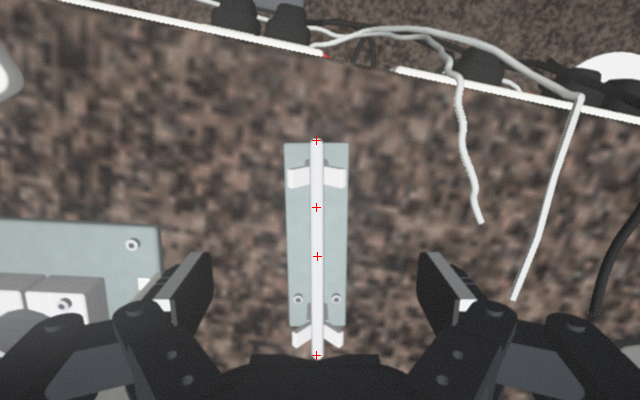

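The wrist view shows the bar running along column 317, centred between the fingers. The near end is at (316,139), which matches the prediction. I'll descend and grip.

```bash
python3 -m pendant '[[[0,0,0.9],0,-1],[[0,0,0.9],0,-1],[[0,0,0.9],0,-1],[[0,0,0.9],0,-1],[[0,0,0.73],0,-1],[[0,0,0],0,0.3],[[0,0,0],0,1],[[0,0,0],0,1],[[0,0,0],0,1]]' 60
python3 - <<'E'
from h import *
st()
E
```

```text
clock: 9.57
tcp_pos: [0.4368, 0.2684, 0.0188]
orientation: [0.001, -0.097, 0.995, 0.0]
wrist_force: [-1.8, 0.2, -0.1]
finger_gap: 0.0122
clock 9.575
joint_pos [ 3.943e-01  3.620e-01 -4.491e-01  7.587e-01 -1.000e-04  2.001e-01]
qvel [ 0.0005  0.0018 -0.0021 -0.0031 -0.0015  0.0006]
tau [-3.15000e-02 -4.43743e+01  2.35310e+01 -6.50000e-03 -2.00000e-03
  6.00000e-04]
tcp_pos [0.4368 0.2684 0.0188]
orientation [ 5.000e-04 -9.700e-02  9.953e-01  1.000e-04]
wrist_force [-1.8436  0.1725 -0.1171]
ft_torque [-0.009  -0.0027  0.0205]
finger_gap 0.0122
```

```bash
python3 -m pendant '[[[0,0,0],0,1],[[0,0,0],0,1],[[0,0,0],0,1]]'
```

```text
clock: 9.95
tcp_pos: [0.4367, 0.269, 0.0188]
orientation: [0.0, -0.097, 0.995, 0.001]
wrist_force: [-1.3, 4.1, 4.9]
finger_gap: 0.0068
```

```bash
python3 -m pendant '[[[0,0,-0.3],0,1],[[0,0,-0.9],0,1],[[0,0,-0.9],0,1],[[0,0,-0.9],0,1],[[0,0,-0.9],0,1],[[0,0,-0.9],0,1],[[0,0,0],0,1]]'
python3 - <<'E'
from h import *
r=snap('wrist','w3.png'); snap('scene','s3.png')
E
```

```text
clock: 10.82
tcp_pos: [0.4372, 0.268, 0.1152]
orientation: [0.001, -0.097, 0.995, -0.0]
wrist_force: [0.4, 0.8, -0.9]
finger_gap: 0.0068
```

View pics/w3.png

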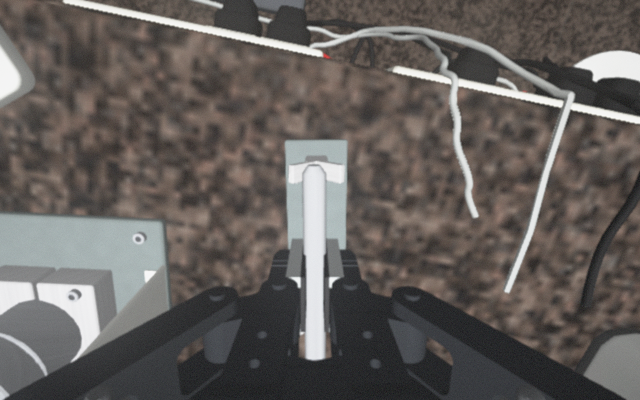

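View pics/s3.png

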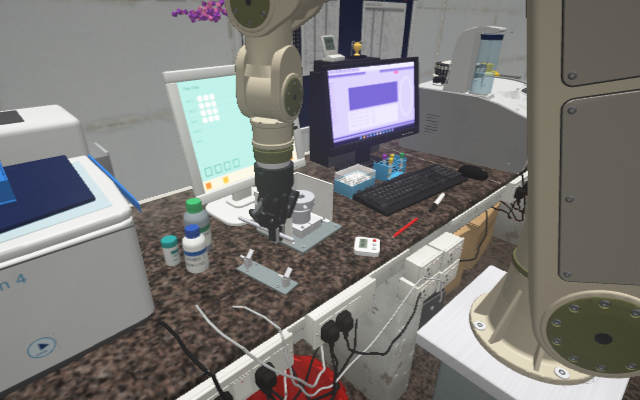

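```bash
python3 - <<'E'
from h import *
import h
r=env.read_camera('wrist')
print('outer end',onplane(r,(314,165),.1328))
q=env.read_camera('scene'); print('scene ring c',onplane(q,(299.6,196.25),.106))
s=dict(env.get_state()); s['tcp_pos']=[.4372,.268,.155]; 
h.env=type('E',(),{'get_state':staticmethod(lambda:s)})
h.plan([.445,-.038,.155],222.8,17,1)
E
```

```text
outer end [0.39082272 0.25737045 0.1328    ]
scene ring c [0.57616077 0.08724096 0.106     ]
now [0.4372 0.268  0.155 ] yaw -168.89 gap 0.0068 F [-0.  -0.6 -0.5] M [-0.02  0.01 -0.  ] t 11.03
[[[0.15,-0.89,-0.00],-3.84,1],[[0.49,-0.76,-0.00],-3.84,1],[[0.74,-0.51,-0.00],-3.84,1],[[0.88,-0.18,-0.00],-3.84,1],[[0.88,0.18,-0.00],-3.84,1],[[0.74,0.51,-0.00],-3.84,1],[[0.48,0.76,-0.00],-3.84,1],[[0.14,0.89,-0.00],-3.84,1],[[-0.22,0.87,-0.00],-3.84,1],[[-0.54,0.72,-0.00],-3.84,1],[[-0.78,0.45,-0.00],-3.84,1],[[-0.89,0.11,-0.00],-3.84,1]]
[[[-0.86,-0.25,-0.00],-3.84,1],[[-0.70,-0.57,-0.00],-3.84,1],[[-0.42,-0.80,-0.00],-3.84,1],[[-0.07,-0.90,-0.00],-3.84,1],[[0.28,-0.85,-0.00],-3.84,1]]
```

```bash
sed -i "s|y=np.degrees(yaw_of(s\['orientation'\]))|y=np.degrees(yaw_of(s['orientation']))%360|" h.py; python3 - <<'E'
from h import *
import h
s=dict(env.get_state()); s['tcp_pos']=[.4372,.268,.155]; 
h.env=type('E',(),{'get_state':staticmethod(lambda:s)})
h.plan([.445,-.036,.155],222.8,17,1)
E
```

```text
now [0.4372 0.268  0.155 ] yaw 191.11 gap 0.0068 F [-0.  -0.6 -0.5] M [-0.02  0.01 -0.  ] t 11.03
[[[0.15,-0.88,-0.00],-0.31,1],[[0.18,-0.88,-0.00],-0.31,1],[[0.21,-0.87,-0.00],-0.31,1],[[0.24,-0.86,-0.00],-0.31,1],[[0.26,-0.85,-0.00],-0.31,1],[[0.29,-0.85,-0.00],-0.31,1],[[0.32,-0.84,-0.00],-0.31,1],[[0.35,-0.83,-0.00],-0.31,1],[[0.37,-0.81,-0.00],-0.31,1],[[0.40,-0.80,-0.00],-0.31,1],[[0.42,-0.79,-0.00],-0.31,1],[[0.45,-0.77,-0.00],-0.31,1]]
[[[0.47,-0.76,-0.00],-0.31,1],[[0.50,-0.74,-0.00],-0.31,1],[[0.52,-0.73,-0.00],-0.31,1],[[0.55,-0.71,-0.00],-0.31,1],[[0.57,-0.69,-0.00],-0.31,1]]
```

```bash
python3 -m pendant '[[[0,0,-1],0,1],[[0.15,-0.88,-1],-0.31,1],[[0.18,-0.88,0],-0.31,1],[[0.21,-0.87,0],-0.31,1],[[0.24,-0.86,0],-0.31,1],[[0.26,-0.85,0],-0.31,1],[[0.29,-0.85,0],-0.31,1],[[0.32,-0.84,0],-0.31,1],[[0.35,-0.83,0],-0.31,1],[[0.37,-0.81,0],-0.31,1],[[0.40,-0.80,0],-0.31,1],[[0.42,-0.79,0],-0.31,1]]' >/dev/null
python3 -m pendant '[[[0.45,-0.77,0],-0.31,1],[[0.47,-0.76,0],-0.31,1],[[0.50,-0.74,0],-0.31,1],[[0.52,-0.73,0],-0.31,1],[[0.55,-0.71,0],-0.31,1],[[0.57,-0.69,0],-0.31,1],[[0,0,1],0,1],[[0,0,0.95],0,1],[[0,0,0.95],0,1],[[0,0,0.95],0,1],[[0,0,0],0,1]]'
python3 - <<'E'
from h import *
plan([.445,-.036,.0764],222.8,1,1)
a=snap('top','t4.png'); b=snap('scene','s4.png')
s=env.get_state(); p=np.array(s['tcp_pos']); y=yaw_of(s['orientation']); u=np.array([np.cos(y),np.sin(y),0])
for r,n,(x0,y0,w,hh,f) in [(a,'t4z',(270,150,90,70,8)),(b,'s4z',(240,160,110,80,7))]:
    z=cv2.resize(r['color'][y0:y0+hh,x0:x0+w],None,fx=f,fy=f,interpolation=cv2.INTER_CUBIC)
    for d in [0.0476,-.1124]:
        q=proj(r,p+u*d+[0,0,.0176]); print(n,q)
        q=(q-[x0,y0]+.5)*f; cv2.drawMarker(z,tuple(int(v) for v in q),(0,0,255),0,10,1)
    c=proj(r,(.576,.085,.106));q=(c-[x0,y0]+.5)*f; cv2.drawMarker(z,tuple(int(v) for v in q),(0,0,255),0,10,1)
    cv2.imwrite('pics/%s.png'%n,z)
E
```

```text
clock: 13.9
tcp_pos: [0.4419, -0.0356, 0.0754]
orientation: [-0.002, -0.364, 0.931, 0.001]
wrist_force: [-0.1, 0.0, -1.5]
finger_gap: 0.0068
now [ 0.4419 -0.0356  0.0754] yaw 222.74 gap 0.0068 F [-0.1  0.  -1.5] M [-0.03  0.05 -0.02] t 13.9
[[[-0.10,-0.12,-0.05],-0.01,1]]
t4z [366.77017472 248.85594966]
t4z [328.92984545 209.48275325]
s4z [386.0292257  203.86130712]
s4z [325.26186114 201.09797263]
```

View pics/t4z.png

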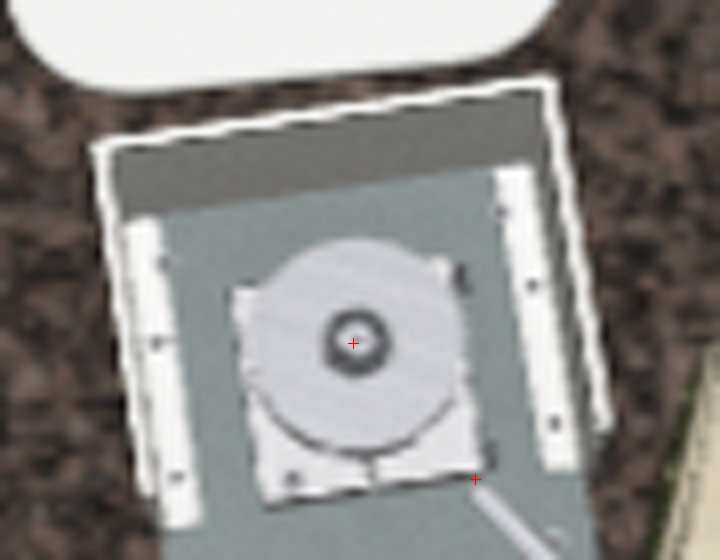

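View pics/s4z.png

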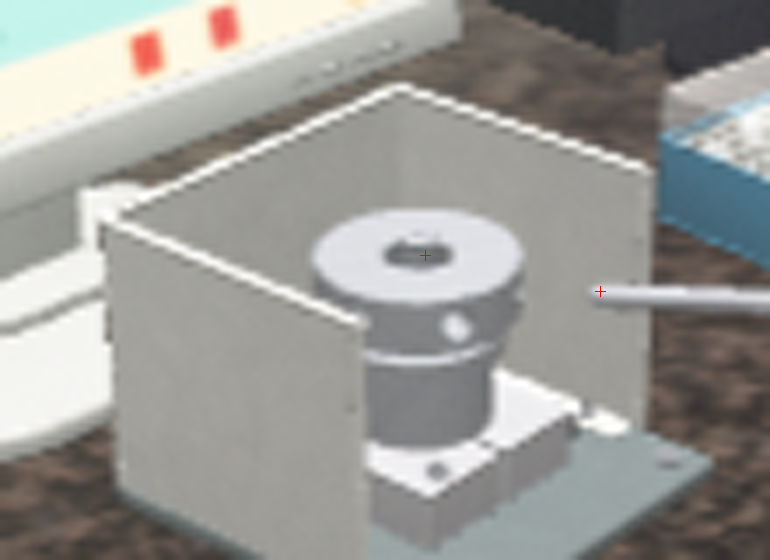

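The top and scene views show the bar tip at about (329.6,210.9) in the top picture, within 1–2 mm of forward kinematics. Correcting for that puts the ring centre at about (0.578, 0.084), which agrees with the wrist fit. Now I line up with the 222.8° hole.

```bash
python3 - <<'E'
from h import *
plan([.4606,-.0245,.0764],222.8,2,1)
E
```

```text
now [ 0.4437 -0.0359  0.0772] yaw 222.75 gap 0.0065 F [ 0.5  0.5 -0.3] M [-0.05 -0.01  0.02] t 14.0
[[[-0.51,-0.08,0.02],-0.00,1],[[-0.51,-0.08,0.02],-0.00,1]]
```

```bash
python3 -m pendant '[[[-0.5,-0.1,0],0,1],[[-0.5,-0.1,0],0,1],[[0,0,0],0,1]]' | sed -n 2,4p
cat >> h.py <<'E'
C=np.array([.578,.0842])
def avg(n=5,bar=.0176,verb=True,cam='top'):
    P=[];Y=[];F=[];M=[]
    for i in range(n):
        if i: env.read_camera(cam)
        s=env.get_state();P.append(s['tcp_pos']);Y.append(np.degrees(yaw_of(s['orientation']))%360);F.append(s['wrist_force']);M.append(s['ft_torque'])
    p=np.mean(P,0);y=np.mean(Y)
    u=np.array([np.cos(np.radians(y)),np.sin(np.radians(y))]); t=np.array([-u[1],u[0]])
    d=p[:2]-C; F=np.mean(F,0);M=np.mean(M,0)
    print('t %.2f'%s['clock'],'tcp',np.round(p,4),'sd',np.round(np.std(P,0),4),'yaw %.2f'%y,'r %.4f ang %.2f'%(np.hypot(*d),np.degrees(np.arctan2(d[1],d[0]))%360),
      'lat(ccw) %.4f'%(d@t),'barz %.4f'%(p[2]+bar),'Frad %.1f Fccw %.1f Fz %.1f'%(F[:2]@u,F[:2]@t,F[2]),'M',np.round(M,2))
    return p,y
E
python3 - <<'E'
from h import *
avg(6)
E
```

```text
tcp_pos: [0.4628, -0.025, 0.0778]
orientation: [0.001, -0.365, 0.931, -0.001]
wrist_force: [0.1, -0.2, -1.4]
t 14.62 tcp [ 0.4616 -0.0251  0.0774] sd [0.0006 0.0001 0.0002] yaw 222.78 r 0.1597 ang 223.22 lat(ccw) 0.0012 barz 0.0950 Frad 0.0 Fccw 0.2 Fz -1.1 M [-0.03  0.01 -0.  ]
```

```bash
python3 -m pendant '[[[0,0.06,0.04],0,1],[[-0.2,0,0],0,1],[[-0.1,0,0],0,1],[[0,0,0],0,1]]'; python3 - <<'E'
from h import *
avg(3)
E
```

```text
clock: 15.12
tcp_pos: [0.4652, -0.0203, 0.0765]
orientation: [0.0, -0.365, 0.931, -0.0]
wrist_force: [0.3, 0.5, -0.2]
finger_gap: 0.0072
t 15.22 tcp [ 0.4651 -0.0203  0.0765] sd [0.0001 0.     0.    ] yaw 222.76 r 0.1539 ang 222.78 lat(ccw) 0.0001 barz 0.0941 Frad 0.1 Fccw 0.3 Fz -0.6 M [-0.03  0.01  0.03]
```

```bash
python3 -m pendant '[[[-0.1,0,0],0,1],[[-0.1,0,0],0,1]]'|sed -n '2p;4p'; python3 -m pendant '[[[-0.1,0,0],0,1],[[-0.1,0,0],0,1]]'|sed -n '2p;4p'; python3 - <<'E'
from h import *
avg(2)
E
```

```text
tcp_pos: [0.468, -0.0176, 0.0765]
wrist_force: [0.4, 0.1, -0.7]
tcp_pos: [0.471, -0.0149, 0.0765]
wrist_force: [-0.6, 1.1, -1.3]
t 15.78 tcp [ 0.4711 -0.0148  0.0765] sd [0.0001 0.0001 0.    ] yaw 222.75 r 0.1457 ang 222.79 lat(ccw) 0.0001 barz 0.0941 Frad -0.2 Fccw -0.7 Fz -0.8 M [-0.03 -0.01  0.02]
```

```bash
python3 -m pendant '[[[-0.15,0,0],0,1],[[-0.15,0,0],0,1]]'|sed -n '2p;4p'; python3 -m pendant '[[[-0.15,0,0],0,1],[[-0.15,0,0],0,1]]'|sed -n '2p;4p'; python3 - <<'E'
from h import *
avg(2)
r=snap('scene','s5.png'); cv2.imwrite('pics/s5z.png',cv2.resize(r['color'][160:240,240:350],None,fx=6,fy=6,interpolation=cv2.INTER_CUBIC))
E
```

```text
tcp_pos: [0.4754, -0.0108, 0.0765]
wrist_force: [-0.7, -0.4, -1.6]
tcp_pos: [0.4798, -0.0066, 0.0765]
wrist_force: [-0.3, -0.2, -0.4]
t 16.32 tcp [ 0.48   -0.0066  0.0765] sd [0.0002 0.0001 0.    ] yaw 222.75 r 0.1336 ang 222.80 lat(ccw) 0.0001 barz 0.0941 Frad 0.0 Fccw -0.2 Fz -0.4 M [-0.01 -0.    0.04]
```

View pics/s5z.png

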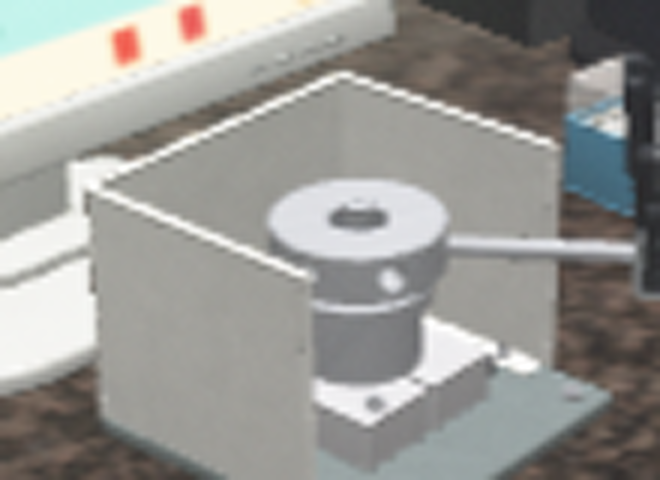

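The bar is in the hole, with its tip about 19 mm deep and no contact force. Now the first swing.

```bash
python3 -m pendant '[[[-0.01,0.35,0],0.5,1],[[-0.01,0.35,0],0.5,1],[[-0.01,0.35,0],0.5,1],[[-0.01,0.35,0],0.5,1]]'|sed -n '2p;4p'; python3 - <<'E'
from h import *
avg(2)
E
```

```text
tcp_pos: [0.4634, 0.0145, 0.0767]
wrist_force: [1.2, -4.9, -1.8]
t 16.93 tcp [0.4632 0.0148 0.0767] sd [0.0002 0.0003 0.    ] yaw 210.52 r 0.1341 ang 211.15 lat(ccw) 0.0015 barz 0.0943 Frad 1.7 Fccw 4.1 Fz -1.4 M [-0.95 -0.2  -0.46]
```

```bash
python3 -m pendant '[[[-0.02,0.47,0.01],0.67,1],[[-0.02,0.47,0.01],0.67,1],[[-0.02,0.47,0.01],0.67,1],[[-0.02,0.47,0.01],0.67,1],[[-0.02,0.47,0.01],0.67,1],[[-0.02,0.47,0.01],0.67,1],[[-0.02,0.47,0.01],0.67,1],[[-0.02,0.47,0.01],0.67,1]]'|sed -n '2p;4p'; python3 - <<'E'
from h import *
p,y=avg(3)
r=snap('top','t6.png'); cv2.imwrite('pics/t6z.png',cv2.resize(r['color'][150:240,260:360],None,fx=6,fy=6,interpolation=cv2.INTER_CUBIC))
r=snap('wrist','w6.png')
E
```

```text
tcp_pos: [0.4435, 0.0862, 0.0746]
wrist_force: [-2.2, -5.9, 0.7]
t 18.02 tcp [0.4434 0.0867 0.0746] sd [0.     0.0003 0.    ] yaw 178.38 r 0.1346 ang 178.95 lat(ccw) 0.0013 barz 0.0922 Frad 2.4 Fccw 6.2 Fz 0.5 M [-1.26  0.41 -0.58]
```

View pics/t6z.png

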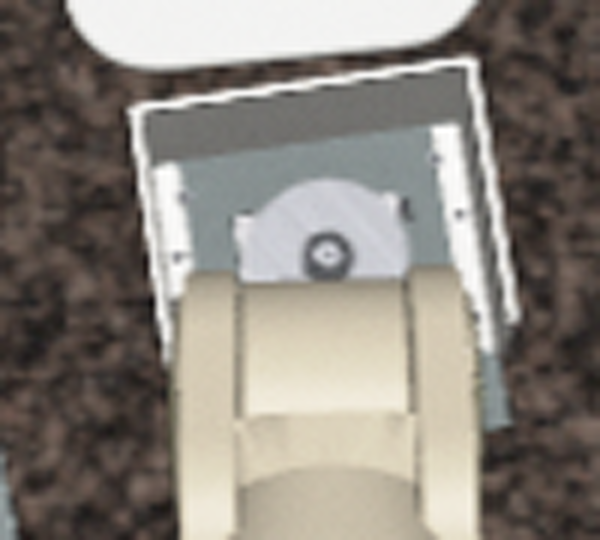

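View pics/w6.png

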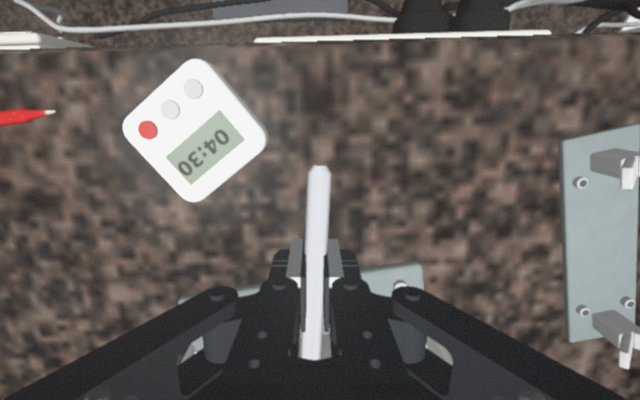

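```bash
python3 -m pendant '[[[0,0.18,-0.02],0.33,1],[[0,0.18,-0.01],0.33,1]]' 90|sed -n '2p;4p'; python3 - <<'E'
from h import *
p,y=avg(3)
for f in ('w3.png','w6.png'): pass
E
```

```text
tcp_pos: [0.4438, 0.0937, 0.0751]
wrist_force: [-1.5, -3.8, 0.8]
t 18.48 tcp [0.4437 0.0938 0.0751] sd [0.     0.0001 0.    ] yaw 174.53 r 0.1346 ang 175.91 lat(ccw) 0.0033 barz 0.0927 Frad 2.0 Fccw 4.5 Fz 0.7 M [-1.05  0.46 -0.45]
```

```bash
python3 -m pendant '[[[-0.02,0.42,0],0.67,1],[[-0.02,0.42,0],0.67,1]]'|sed -n '2p;4p'; python3 - <<'E'
from h import *
p,y=avg(2)
E
python3 -m pendant '[[[-0.02,0.42,0],0.67,1],[[-0.02,0.42,0],0.67,1]]'|sed -n '2p;4p'; python3 - <<'E'
from h import *
p,y=avg(3)
E
```

```text
tcp_pos: [0.446, 0.1106, 0.0749]
wrist_force: [-3.9, -4.0, 0.1]
t 18.77 tcp [0.4461 0.1109 0.0749] sd [0.0001 0.0004 0.    ] yaw 166.40 r 0.1346 ang 168.55 lat(ccw) 0.0050 barz 0.0925 Frad 3.9 Fccw 4.7 Fz 0.3 M [-0.84  0.74 -0.36]
tcp_pos: [0.4505, 0.127, 0.0746]
wrist_force: [-5.7, -1.8, 1.0]
t 19.12 tcp [0.4506 0.1273 0.0746] sd [0.0001 0.0003 0.    ] yaw 158.50 r 0.1345 ang 161.30 lat(ccw) 0.0066 barz 0.0922 Frad 4.0 Fccw 4.0 Fz 0.6 M [-0.44  1.02 -0.23]
```

```bash
python3 -m pendant '[[[-0.02,0.47,0],0.67,1],[[-0.02,0.47,0],0.67,1]]'|sed -n '2p;4p';python3 -m pendant '[[[-0.02,0.47,0],0.67,1],[[-0.02,0.47,0],0.67,1]]'|sed -n '2p;4p'; python3 - <<'E'
from h import *
p,y=avg(3)
snap('wrist','w7.png');r=snap('scene','s7.png'); cv2.imwrite('pics/s7z.png',cv2.resize(r['color'][150:250,220:350],None,fx=5,fy=5,interpolation=cv2.INTER_CUBIC))
E
```

```text
tcp_pos: [0.4576, 0.1441, 0.0743]
wrist_force: [-7.6, -1.2, 0.5]
tcp_pos: [0.4672, 0.1602, 0.074]
wrist_force: [-8.7, 2.2, 1.3]
t 19.73 tcp [0.4674 0.1606 0.074 ] sd [0.0003 0.0003 0.    ] yaw 142.46 r 0.1344 ang 145.35 lat(ccw) 0.0068 barz 0.0916 Frad 9.1 Fccw 4.1 Fz 1.2 M [ 0.22  1.76 -0.28]
```

View pics/s7z.png

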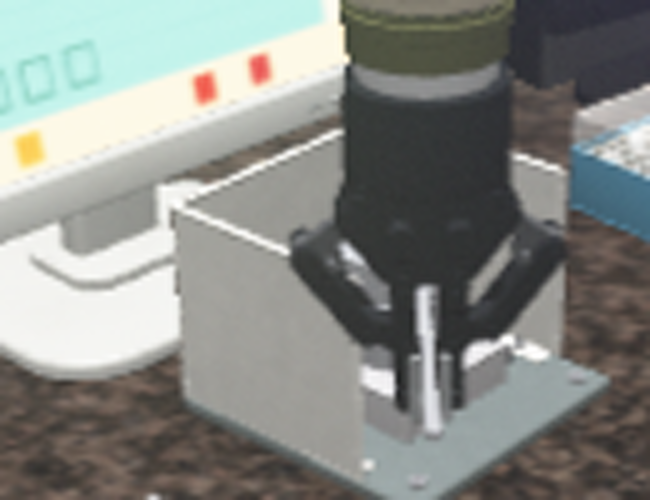

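View pics/w7.png

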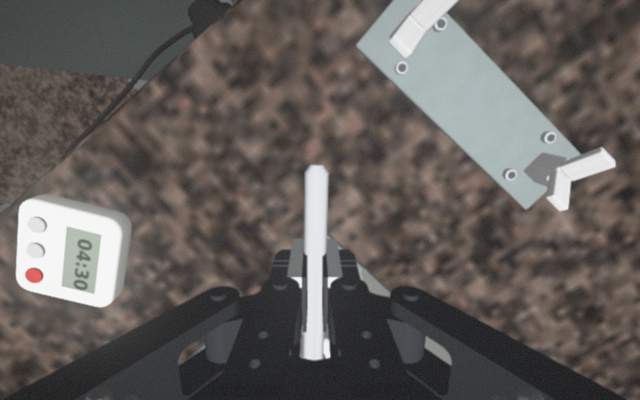

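```bash
python3 -m pendant '[[[0.03,-0.18,-0.02],-0.33,1],[[0.03,-0.18,-0.02],-0.33,1]]'|sed -n '2p;4p'; python3 - <<'E'
from h import *
p,y=avg(3)
E
```

```text
tcp_pos: [0.463, 0.1548, 0.0751]
wrist_force: [-6.3, -0.8, -0.5]
t 20.18 tcp [0.463  0.1547 0.0752] sd [0.0001 0.0001 0.0001] yaw 146.63 r 0.1349 ang 148.47 lat(ccw) 0.0043 barz 0.0928 Frad 5.2 Fccw 3.8 Fz -0.5 M [ 0.02  1.13 -0.26]
```

```bash
python3 -m pendant '[[[0.1,-0.15,0],-0.2,1],[[0.1,0,0],0,1]]'|sed -n '2p;4p'; python3 - <<'E'
from h import *
p,y=avg(3)
E
```

```text
tcp_pos: [0.4616, 0.1538, 0.0762]
wrist_force: [-0.1, -5.4, -1.4]
t 20.52 tcp [0.4618 0.1538 0.0762] sd [0.0001 0.0001 0.0001] yaw 147.61 r 0.1355 ang 149.08 lat(ccw) 0.0035 barz 0.0938 Frad -2.3 Fccw 4.4 Fz -1.4 M [-0.82  0.15 -0.35]
```

```bash
python3 -m pendant '[[[0,-0.15,0],0,1],[[0.1,0,0],0,1],[[0.1,0,0],0,1]]'|sed -n '2p;4p'; python3 - <<'E'
from h import *
p,y=avg(2)
E
```

```text
tcp_pos: [0.4569, 0.1544, 0.0765]
wrist_force: [-0.0, -1.2, -1.1]
t 20.95 tcp [0.4566 0.1545 0.0764] sd [0.0002 0.0001 0.    ] yaw 147.65 r 0.1402 ang 149.92 lat(ccw) 0.0055 barz 0.0940 Frad -0.1 Fccw 0.6 Fz -0.7 M [-0.09  0.05 -0.08]
```

```bash
python3 -m pendant '[[[0.3,0,0],0,1],[[0.6,0,0],0,1],[[0.8,0,0],0,1]]'|sed -n '2p;4p'; python3 - <<'E'
from h import *
p,y=avg(2)
a=np.radians(209); plan([C[0]+.178*np.cos(a),C[1]+.178*np.sin(a),.0762],209,1,1)
for k in range(1): pass
E
```

```text
tcp_pos: [0.427, 0.1729, 0.0762]
wrist_force: [-0.1, 0.4, -1.5]
t 21.38 tcp [0.4258 0.1733 0.0761] sd [0.0012 0.0003 0.0001] yaw 147.67 r 0.1764 ang 149.66 lat(ccw) 0.0062 barz 0.0937 Frad 1.6 Fccw 0.3 Fz -1.5 M [0.07 0.11 0.03]
now [0.4245 0.1736 0.0759] yaw 147.7 gap 0.0056 F [-3.   0.9 -1.4] M [0.1  0.19 0.03] t 21.38
[[[-4.60,-7.49,-0.01],-10.22,1]]
```

```bash
python3 -m pendant '[[[-0.05,-0.92,0],-1,1],[[-0.05,-0.92,0],-1,1],[[-0.05,-0.92,0],-1,1],[[-0.05,-0.92,0],-1,1],[[-0.05,-0.92,0],-1,1],[[-0.05,-0.92,0],-1,1],[[-0.05,-0.92,0],-1,1],[[-0.05,-0.92,0],-1,1],[[-0.05,-0.92,0],-1,1],[[-0.05,-0.92,0],-1,1],[[0,0,0],0,1]]'|sed -n '2p;4p'; python3 - <<'E'
from h import *
p,y=avg(2)
r=snap('scene','s8.png'); cv2.imwrite('pics/s8z.png',cv2.resize(r['color'][170:240,255:345],None,fx=8,fy=8,interpolation=cv2.INTER_CUBIC))
snap('wrist','w8.png')
E
```

```text
tcp_pos: [0.4213, -0.0039, 0.0764]
wrist_force: [-0.8, 0.9, -1.4]
t 22.80 tcp [ 0.421  -0.0036  0.0763] sd [0.0003 0.0003 0.0001] yaw 207.51 r 0.1799 ang 209.22 lat(ccw) 0.0054 barz 0.0939 Frad -0.0 Fccw -1.2 Fz -1.2 M [-0.01  0.03  0.01]
```

View pics/s8z.png

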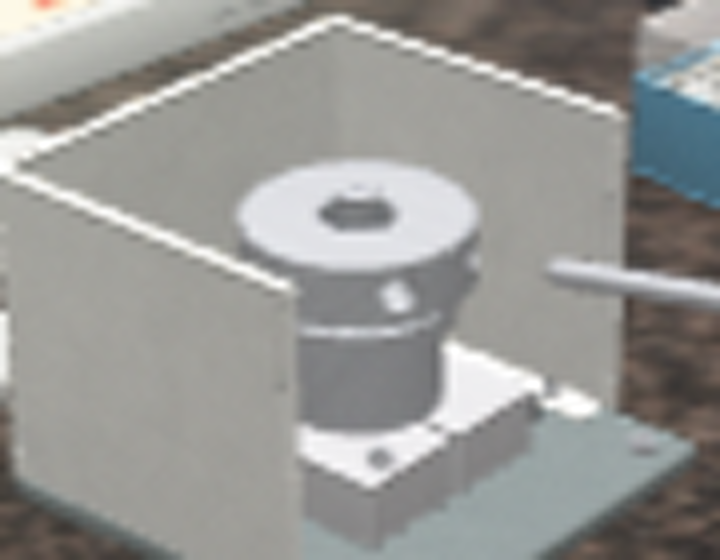

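View pics/w8.png

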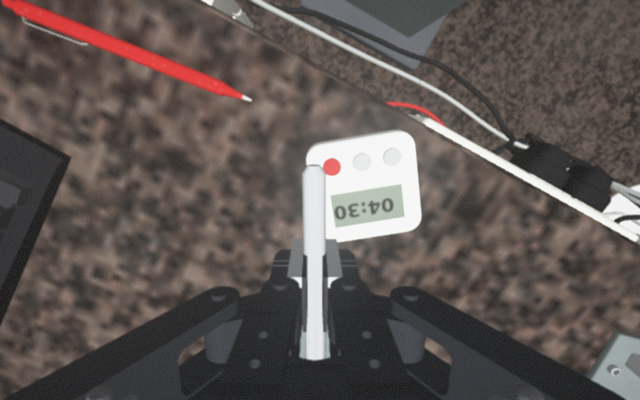

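```bash
cat > holeang.py <<'E'
from h import *
def cent(im,c0=None):
    # bright blob centroid within rim band in full-res px, window around (305,206)
    g=cv2.cvtColor(im,cv2.COLOR_BGR2GRAY).astype(float)
    x0,x1,y0,y1=291,313,201,213
    w=g[y0:y1,x0:x1]
    return w
def run(fn):
    w=cent(cv2.imread(fn)); print(fn); print(w.astype(int))
E
python3 - <<'E'
from holeang import *
run('pics/scene0.png');run('pics/s8.png')
E
```

```text
pics/scene0.png
[[219 223 223 224 224 224 225 225 226 224 225 226 227 228 227 224 219 214
  197 155 125 119]
 [159 188 199 213 217 220 222 223 223 224 223 220 218 216 201 166 160 140
  126 127 121 118]
 [129 128 131 137 150 152 154 163 175 174 164 150 144 128 128 129 127 127
  127 120 119 116]
 [150 133 129 130 131 130 133 134 133 136 132 131 134 142 141 119 119 125
  124 121 119 116]
 [192 161 129 128 132 130 131 133 133 133 133 132 164 206 191 149 121 123
  122 121 119 118]
 [189 172 130 129 128 131 131 131 131 132 131 138 182 224 219 191 149 125
  125 124 121 125]
 [156 132 128 130 128 130 131 132 131 131 132 130 167 220 223 205 149 124
  123 120 122 135]
 [156 133 129 129 130 129 129 131 132 132 131 130 134 164 191 160 128 129
  122 123 134 140]
 [157 138 136 132 131 131 128 129 128 129 131 131 134 134 134 134 147 167
  158 144 122 146]
 [171 186 190 166 155 153 137 136 135 135 134 142 164 177 178 198 197 155
  133 116 126 148]
 [162 161 185 196 211 217 219 219 219 219 216 212 210 197 167 153 123 121
  118 129 151 156]
 [157 132 128 129 131 135 150 149 148 147 146 138 126 127 125
[... 461 characters left out ...]
9 131 160 186 157 119 122 124
  123 122 120 117]
 [183 156 130 131 131 132 130 132 132 129 130 160 210 218 187 145 121 123
  124 121 120 118]
 [158 132 130 129 132 132 132 131 131 131 131 151 199 223 213 173 129 125
  124 120 118 127]
 [157 134 130 133 133 131 131 129 132 133 132 136 176 221 208 157 126 127
  126 119 121 140]
 [159 138 132 131 128 128 130 132 132 130 130 134 132 131 130 130 128 140
  154 125 124 147]
 [164 155 153 149 135 135 139 141 138 137 141 141 140 141 157 169 161 154
  133 118 126 149]
 [162 162 186 197 202 191 204 214 199 196 189 195 210 198 167 153 122 122
  120 128 152 156]
 [159 131 127 129 130 136 150 149 148 148 146 139 128 127 125 124 122 121
  118 152 193 166]]
```

```bash
python3 - <<'E'
from h import *
a=np.radians(220.4); plan([C[0]+.163*np.cos(a),C[1]+.163*np.sin(a),.0756],220.4,3,1)
E
```

```text
now [ 0.4202 -0.0029  0.0762] yaw 207.58 gap 0.0059 F [-0.4 -0.3 -0.4] M [ 0.    0.01 -0.01] t 22.9
[[[-0.35,-0.53,0.01],-0.71,1],[[-0.31,-0.56,0.01],-0.71,1],[[-0.27,-0.58,0.01],-0.71,1]]
```

```bash
python3 -m pendant '[[[-0.35,-0.53,0.01],-0.71,1],[[-0.31,-0.56,0.01],-0.71,1],[[-0.27,-0.58,0.01],-0.71,1],[[0,0,0],0,1]]'|sed -n '2p;4p'; python3 - <<'E'
from h import *
p,y=avg(4)
E
```

```text
tcp_pos: [0.4548, -0.0217, 0.0757]
wrist_force: [0.2, 0.1, -0.4]
t 23.55 tcp [ 0.454  -0.0215  0.0755] sd [0.0005 0.0001 0.0001] yaw 220.35 r 0.1630 ang 220.45 lat(ccw) 0.0003 barz 0.0931 Frad -0.1 Fccw 0.2 Fz -0.7 M [ 0.    0.01 -0.  ]
```

Aligned. Inserting in small steps and checking force.

```bash
python3 -m pendant '[[[-0.25,0,0],0,1],[[-0.15,0,0],0,1],[[-0.1,0,0],0,1]]'|sed -n '2p;4p'; python3 -m pendant '[[[-0.1,0,0],0,1],[[-0.1,0,0],0,1]]'|sed -n '2p;4p'; python3 -m pendant '[[[-0.1,0,0],0,1],[[-0.1,0,0],0,1]]'|sed -n '2p;4p';  python3 - <<'E'
from h import *
p,y=avg(2)
E
```

```text
tcp_pos: [0.4623, -0.0154, 0.0757]
wrist_force: [0.8, 0.9, -1.4]
tcp_pos: [0.4652, -0.013, 0.0757]
wrist_force: [0.4, -0.1, -0.7]
tcp_pos: [0.4682, -0.0104, 0.0756]
wrist_force: [-0.3, 0.8, -1.0]
t 24.48 tcp [ 0.4684 -0.0104  0.0757] sd [0.0001 0.     0.    ] yaw 220.40 r 0.1448 ang 220.78 lat(ccw) 0.0010 barz 0.0933 Frad -0.1 Fccw -0.5 Fz -1.1 M [-0.01  0.07  0.  ]
```

```bash
python3 -m pendant '[[[-0.15,0.02,0],0,1],[[-0.15,0.02,0],0,1]]'|sed -n '2p;4p'; python3 -m pendant '[[[-0.15,0,0],0,1],[[-0.15,0,0],0,1]]'|sed -n '2p;4p'; python3 -m pendant '[[[-0.1,0,0],0,1],[[0,0,0],0,1]]'|sed -n '2p;4p';  python3 - <<'E'
from h import *
p,y=avg(2)
E
```

```text
tcp_pos: [0.4724, -0.0059, 0.0757]
wrist_force: [0.7, -0.4, -0.9]
tcp_pos: [0.477, -0.002, 0.0757]
wrist_force: [-0.5, -1.2, -0.9]
tcp_pos: [0.4785, -0.0007, 0.0757]
wrist_force: [0.7, -0.9, -1.4]
t 25.27 tcp [ 0.4784 -0.0007  0.0757] sd [0.0001 0.     0.    ] yaw 220.42 r 0.1309 ang 220.46 lat(ccw) 0.0001 barz 0.0933 Frad 0.1 Fccw 0.2 Fz -1.0 M [-0.05  0.07  0.03]
```

```bash
python3 -m pendant '[[[-0.01,0.45,0],0.75,1],[[-0.01,0.45,0],0.75,1],[[-0.02,0.46,0.01],0.67,1],[[-0.02,0.46,0],0.67,1],[[-0.02,0.46,0.01],0.67,1]]'|sed -n '2p;4p';  python3 - <<'E'
from h import *
p,y=avg(3)
E
```

```text
tcp_pos: [0.4555, 0.0374, 0.0753]
wrist_force: [-1.5, -4.6, -0.0]
t 26.00 tcp [0.4553 0.0379 0.0753] sd [0.0002 0.0004 0.    ] yaw 199.15 r 0.1311 ang 200.69 lat(ccw) 0.0035 barz 0.0929 Frad 2.7 Fccw 4.0 Fz -0.7 M [-0.95  0.21 -0.29]
```

```bash
python3 -m pendant '[[[0.0,0.48,0],0.67,1],[[-0.01,0.48,0.01],0.67,1],[[-0.01,0.48,0],0.67,1]]'|sed -n '2p;4p';  python3 - <<'E'
from h import *
p,y=avg(3)
E
```

```text
tcp_pos: [0.448, 0.0652, 0.0749]
wrist_force: [-1.5, -6.6, -0.6]
t 26.48 tcp [0.4479 0.0657 0.0749] sd [0.0001 0.0004 0.    ] yaw 187.16 r 0.1314 ang 188.11 lat(ccw) 0.0022 barz 0.0925 Frad 2.6 Fccw 5.3 Fz -0.3 M [-1.1   0.34 -0.4 ]
```

```bash
for i in 1; do python3 -m pendant '[[[-0.01,0.35,0],0.5,1],[[-0.01,0.35,0],0.5,1]]'|sed -n '2p;4p'; done;  python3 - <<'E'
from h import *
p,y=avg(2)
E
python3 -m pendant '[[[-0.01,0.35,0.01],0.5,1],[[-0.01,0.35,0],0.5,1]]'|sed -n '2p;4p';  python3 - <<'E'
from h import *
p,y=avg(2)
E
```

```text
tcp_pos: [0.4466, 0.0793, 0.0747]
wrist_force: [-2.6, -6.8, -0.1]
t 26.77 tcp [0.4466 0.0796 0.0747] sd [0.     0.0003 0.    ] yaw 181.20 r 0.1315 ang 182.02 lat(ccw) 0.0019 barz 0.0923 Frad 2.2 Fccw 6.1 Fz 0.1 M [-1.08  0.46 -0.43]
tcp_pos: [0.4468, 0.0933, 0.0744]
wrist_force: [-2.9, -4.6, -0.2]
t 27.07 tcp [0.4468 0.0935 0.0744] sd [0.     0.0003 0.    ] yaw 175.20 r 0.1315 ang 175.92 lat(ccw) 0.0017 barz 0.0920 Frad 2.4 Fccw 5.1 Fz 0.0 M [-1.07  0.61 -0.46]
```

```bash
python3 -m pendant '[[[-0.01,0.48,0],0.75,1],[[-0.01,0.48,0],0.75,1]]'|sed -n '2p;4p';  python3 - <<'E'
from h import *
p,y=avg(2)
E
python3 -m pendant '[[[-0.01,0.48,0],0.75,1],[[-0.01,0.48,0],0.75,1]]'|sed -n '2p;4p';  python3 - <<'E'
from h import *
p,y=avg(2)
E
```

```text
tcp_pos: [0.4494, 0.1127, 0.0744]
wrist_force: [-2.8, -3.5, -0.9]
t 27.38 tcp [0.4495 0.1131 0.0744] sd [0.0001 0.0004 0.    ] yaw 166.18 r 0.1317 ang 167.33 lat(ccw) 0.0026 barz 0.0920 Frad 2.4 Fccw 4.5 Fz -0.7 M [-0.76  0.73 -0.31]
tcp_pos: [0.455, 0.1313, 0.0743]
wrist_force: [-3.1, -3.8, -0.9]
t 27.68 tcp [0.4552 0.1317 0.0743] sd [0.0002 0.0004 0.    ] yaw 157.26 r 0.1317 ang 158.84 lat(ccw) 0.0036 barz 0.0919 Frad 2.9 Fccw 4.5 Fz -0.7 M [-0.53  0.84 -0.26]
```

```bash
python3 -m pendant '[[[0,0.47,0],0.67,1],[[0,0.47,0],0.67,1]]'|sed -n '2p;4p';  python3 - <<'E'
from h import *
p,y=avg(2)
E
python3 -m pendant '[[[0,0.47,0],0.67,1],[[0,0.4,0],0.5,1]]'|sed -n '2p;4p';  python3 - <<'E'
from h import *
p,y=avg(2)
E
```

```text
tcp_pos: [0.4627, 0.1482, 0.0742]
wrist_force: [-3.7, -3.2, -0.6]
t 27.98 tcp [0.463  0.1486 0.0743] sd [0.0003 0.0004 0.    ] yaw 149.26 r 0.1318 ang 150.74 lat(ccw) 0.0034 barz 0.0919 Frad 3.3 Fccw 4.3 Fz -0.5 M [-0.54  0.97 -0.32]
tcp_pos: [0.4719, 0.1627, 0.0742]
wrist_force: [-5.2, -2.9, 0.3]
t 28.27 tcp [0.4722 0.163  0.0742] sd [0.0003 0.0003 0.    ] yaw 142.30 r 0.1319 ang 143.31 lat(ccw) 0.0023 barz 0.0918 Frad 2.9 Fccw 5.7 Fz 0.0 M [-0.54  1.11 -0.44]
```

```bash
python3 -m pendant '[[[0.05,-0.25,-0.01],-0.4,1],[[0.05,-0.2,-0.01],-0.3,1]]'|sed -n '2p;4p'; python3 - <<'E'
from h import *
p,y=avg(2)
E
```

```text
tcp_pos: [0.4671, 0.1568, 0.0753]
wrist_force: [-0.6, -2.4, -1.6]
t 28.57 tcp [0.4669 0.1568 0.0753] sd [0.0002 0.0001 0.    ] yaw 146.66 r 0.1327 ang 146.84 lat(ccw) 0.0004 barz 0.0929 Frad -0.3 Fccw 2.6 Fz -1.3 M [-0.41  0.14 -0.16]
```

```bash
python3 -m pendant '[[[0.15,-0.08,0],0,1],[[0.15,0,0],0,1]]'|sed -n '2p;4p'; python3 - <<'E'
from h import *
p,y=avg(2)
E
```

```text
tcp_pos: [0.4613, 0.1597, 0.0756]
wrist_force: [-0.1, -0.9, -0.3]
t 28.88 tcp [0.461  0.1598 0.0755] sd [0.0003 0.0001 0.    ] yaw 146.46 r 0.1393 ang 147.14 lat(ccw) 0.0017 barz 0.0931 Frad 0.3 Fccw 0.6 Fz -1.0 M [-0.13  0.08 -0.07]
```

```bash
python3 -m pendant '[[[0.3,0,0],0,1],[[0.75,0,0],0,1],[[0.9,0,0],0,1],[[-0.05,-0.92,0.02],-1,1],[[-0.05,-0.92,0.02],-1,1],[[-0.05,-0.92,0.02],-1,1],[[-0.05,-0.92,0],-1,1],[[-0.05,-0.92,0],-1,1],[[-0.05,-0.92,0],-1,1],[[-0.05,-0.92,0],-1,1],[[-0.05,-0.92,0],-1,1],[[-0.05,-0.92,0],-1,1]]'|sed -n '2p;4p'; python3 -m pendant '[[[-0.05,-0.92,0],-1,1],[[0,0,0],0,1]]'|sed -n '2p;4p'; python3 - <<'E'
from h import *
p,y=avg(2)
snap('wrist','w9.png')
r=snap('scene','s9.png'); cv2.imwrite('pics/s9z.png',cv2.resize(r['color'][170:240,255:345],None,fx=8,fy=8,interpolation=cv2.INTER_CUBIC))
from holeang import *
run('pics/s9.png')
E
```

```text
tcp_pos: [0.4096, 0.0226, 0.0741]
wrist_force: [1.2, -0.1, -0.9]
tcp_pos: [0.4178, 0.0054, 0.0742]
wrist_force: [-0.7, -0.0, -0.6]
t 30.68 tcp [0.4175 0.0056 0.0741] sd [0.0003 0.0003 0.0001] yaw 206.33 r 0.1787 ang 206.08 lat(ccw) -0.0008 barz 0.0917 Frad 0.2 Fccw -0.2 Fz -1.0 M [-0.03  0.05 -0.01]
pics/s9.png
[[226 227 226 225 224 223 225 225 225 225 224 224 224 225 225 225 225 222
  216 195 148 118]
 [219 223 225 223 225 225 225 225 224 224 224 225 225 224 222 218 211 193
  150 124 121 118]
 [139 163 185 189 199 214 218 218 217 217 216 217 208 187 168 159 136 125
  124 120 119 124]
 [134 129 130 131 132 134 139 151 150 142 132 131 132 129 126 125 124 125
  121 121 118 118]
 [169 130 131 132 132 132 131 130 129 131 132 149 161 133 119 125 125 123
  122 121 119 115]
 [183 154 129 132 132 130 131 129 131 132 161 213 208 161 121 124 125 124
  122 120 118 116]
 [156 131 132 132 131 130 129 129 131 135 177 224 220 187 143 125 125 123
  121 120 117 122]
 [157 135 131 129 129 129 129 132 131 134 163 213 220 203 158 125 124 121
  122 118 117 140]
 [158 135 131 129 128 130 131 130 131 132 136 163 188 159 127 127 126 124
  122 116 124 147]
 [157 136 130 133 133 133 131 133 136 132 130 131 131 129 128 141 158 141
  133 118 126 148]
 [164 163 176 169 179 161 148 148 146 145 152 164 160 155 148 152 124 120
  118 129 152 156]
 [157 131 126 128 131 136 150 150 149 147 146 138 128 127 127 123 123 121
  117 152 192 165]]
```

View pics/s9z.png

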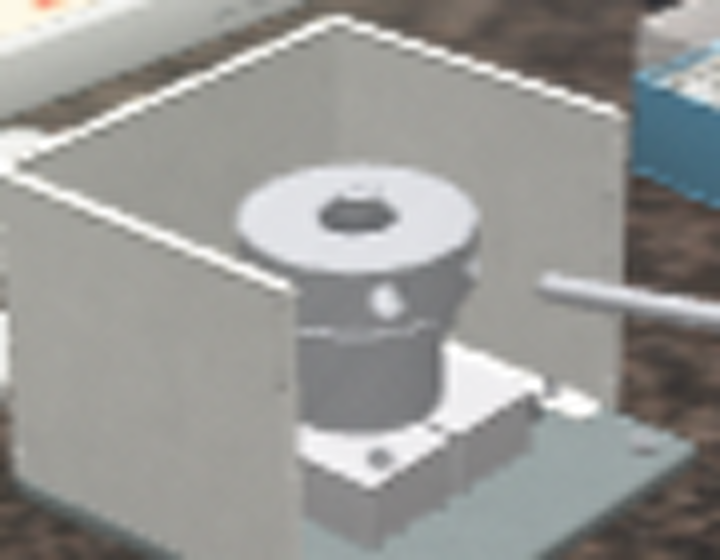

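View pics/w9.png

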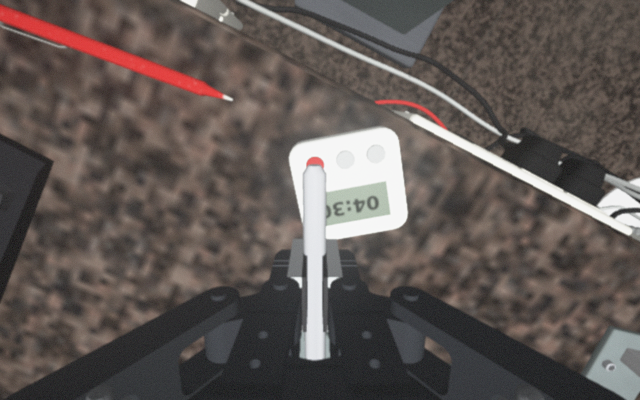

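```bash
python3 - <<'E'
import cv2,numpy as np
k=None
for f in ('scene0','s8','s9'):
    g=cv2.cvtColor(cv2.imread(f'pics/{f}.png'),cv2.COLOR_BGR2GRAY).astype(float)
    x0,y0=299,204; w=np.clip(g[y0:y0+5 if f!='s9' else y0+6,x0:310]-145,0,None)
    ys,xs=np.mgrid[0:w.shape[0],0:w.shape[1]]; c=(xs*w).sum()/w.sum()+x0; r=(ys*w).sum()/w.sum()+y0
    if k is None: k=(c-299.3)/np.sin(np.radians(162.8-139.5))
    print(f,c,r,k,139.5+np.degrees(np.arcsin((c-299.3)/k)))
E
```

```text
scene0 304.63860667634253 206.39042089985486 13.49682057247685 162.8
s8 304.0854197349043 206.78055964653902 13.49682057247685 160.26642134054978
s9 302.6777316735823 207.22683264177041 13.49682057247685 153.99297427944757
```

```bash
python3 - <<'E'
from h import *
a=np.radians(214); plan([C[0]+.162*np.cos(a),C[1]+.162*np.sin(a),.0742],214,2,1)
E
```

```text
now [0.4169 0.0062 0.074 ] yaw 206.4 gap 0.006 F [-0.6 -0.4 -1.1] M [ 0.01  0.05 -0.05] t 30.77
[[[-0.46,-0.58,-0.01],-0.63,1],[[-0.42,-0.61,-0.01],-0.63,1]]
```

```bash
python3 -m pendant '[[[-0.46,-0.58,0],-0.63,1],[[-0.42,-0.61,0],-0.63,1],[[0,0,0],0,1]]'|sed -n '2p;4p'; python3 - <<'E'
from h import *
p,y=avg(4)
E
```

```text
tcp_pos: [0.445, -0.0069, 0.0741]
wrist_force: [0.5, -0.4, -1.4]
t 31.30 tcp [ 0.444  -0.0067  0.0739] sd [0.0006 0.0001 0.0001] yaw 213.94 r 0.1619 ang 214.16 lat(ccw) 0.0006 barz 0.0915 Frad -0.1 Fccw 0.1 Fz -1.4 M [-0.01  0.04 -0.02]
```

```bash
python3 -m pendant '[[[-0.25,0.02,0],0,1],[[-0.15,0,0],0,1],[[-0.1,0,0],0,1]]'|sed -n '2p;4p'; python3 -m pendant '[[[-0.1,0,0],0,1],[[-0.1,0,0],0,1]]'|sed -n '2p;4p'; python3 -m pendant '[[[-0.1,0,0],0,1],[[-0.1,0,0],0,1]]'|sed -n '2p;4p';  python3 - <<'E'
from h import *
p,y=avg(2)
E
```

```text
tcp_pos: [0.4528, -0.0012, 0.0741]
wrist_force: [-0.4, -0.6, -1.3]
tcp_pos: [0.456, 0.0008, 0.0741]
wrist_force: [0.6, 0.8, -0.7]
tcp_pos: [0.4593, 0.0031, 0.0741]
wrist_force: [-0.5, -0.4, -0.8]
t 32.23 tcp [0.4595 0.0031 0.0741] sd [0.0001 0.     0.    ] yaw 213.99 r 0.1436 ang 214.37 lat(ccw) 0.0010 barz 0.0917 Frad 0.2 Fccw 0.2 Fz -1.4 M [ 0.04  0.01 -0.  ]
```

```bash
python3 -m pendant '[[[-0.15,0.03,0],0,1],[[-0.15,0.02,0],0,1],[[-0.15,0,0],0,1],[[-0.15,0,0],0,1]]'|sed -n '2p;4p'; python3 - <<'E'
from h import *
p,y=avg(2)
E
```

```text
tcp_pos: [0.4689, 0.0107, 0.0741]
wrist_force: [-0.4, -0.6, -0.2]
t 32.77 tcp [0.4691 0.0107 0.0741] sd [0.0002 0.0001 0.    ] yaw 213.99 r 0.1314 ang 214.00 lat(ccw) 0.0000 barz 0.0917 Frad 0.0 Fccw 0.2 Fz -0.7 M [-0.01 -0.04 -0.01]
```

```bash
python3 -m pendant '[[[0,0.22,0],0.42,1],[[0,0.22,0],0.42,1]]'|sed -n '2p;4p'; python3 - <<'E'
from h import *
p,y=avg(2)
E
python3 -m pendant '[[[0,0.3,0],0.5,1],[[0,0.3,0],0.5,1]]'|sed -n '2p;4p'; python3 - <<'E'
from h import *
p,y=avg(2)
E
```

```text
tcp_pos: [0.4639, 0.0181, 0.0741]
wrist_force: [-0.6, 1.3, -0.9]
t 33.08 tcp [0.4637 0.0183 0.074 ] sd [0.0002 0.0002 0.    ] yaw 208.84 r 0.1319 ang 209.97 lat(ccw) 0.0026 barz 0.0916 Frad 0.3 Fccw -1.3 Fz -0.7 M [0.06 0.05 0.03]
tcp_pos: [0.4588, 0.0282, 0.0742]
wrist_force: [1.6, -1.9, -2.0]
t 33.38 tcp [0.4587 0.0284 0.0742] sd [0.0001 0.0002 0.    ] yaw 202.82 r 0.1317 ang 205.05 lat(ccw) 0.0051 barz 0.0918 Frad -0.3 Fccw 2.3 Fz -1.7 M [-0.41 -0.15 -0.08]
```

```bash
for i in 1; do python3 -m pendant '[[[0,0.25,0],0.33,1],[[0,0.25,0],0.33,1]]' >/dev/null;python3 -c "
from h import *
avg(2)"; python3 -m pendant '[[[0,0.25,0],0.33,1],[[0,0.25,0],0.33,1]]' >/dev/null; python3 -c "
from h import *
avg(2)"; done
```

```text
t 33.67 tcp [0.4551 0.0371 0.0742] sd [0.0001 0.0002 0.    ] yaw 198.91 r 0.1316 ang 200.95 lat(ccw) 0.0047 barz 0.0918 Frad 0.3 Fccw 4.2 Fz -0.5 M [-0.74 -0.11 -0.21]
t 33.98 tcp [0.4518 0.0465 0.0742] sd [0.0001 0.0002 0.    ] yaw 194.96 r 0.1317 ang 196.62 lat(ccw) 0.0038 barz 0.0918 Frad 1.1 Fccw 4.4 Fz -0.5 M [-0.89 -0.08 -0.28]
```

```bash
for i in 1; do python3 -m pendant '[[[0,0.25,0],0.33,1],[[0,0.25,0],0.33,1]]' >/dev/null;python3 -c "
from h import *
avg(2)"; python3 -m pendant '[[[0,0.25,0],0.33,1],[[0,0.25,0],0.33,1]]' >/dev/null; python3 -c "
from h import *
avg(2)"; done
```

```text
t 34.27 tcp [0.4492 0.0562 0.0741] sd [0.0001 0.0002 0.    ] yaw 191.00 r 0.1318 ang 192.26 lat(ccw) 0.0029 barz 0.0917 Frad 0.5 Fccw 4.8 Fz -0.9 M [-1.06 -0.06 -0.36]
t 34.58 tcp [0.4473 0.066  0.074 ] sd [0.     0.0002 0.    ] yaw 187.05 r 0.1319 ang 187.92 lat(ccw) 0.0020 barz 0.0916 Frad 0.9 Fccw 5.9 Fz -0.9 M [-1.13  0.01 -0.45]
```

```bash
for i in 1; do python3 -m pendant '[[[0,0.2,0],0.42,1],[[0,0.2,0],0.42,1]]' >/dev/null;python3 -c "
from h import *
avg(2)"; python3 -m pendant '[[[0,0.23,0],0.42,1],[[0,0.23,0],0.42,1]]' >/dev/null; python3 -c "
from h import *
avg(2)"; done
```

```text
t 34.88 tcp [0.4465 0.0743 0.074 ] sd [0.     0.0001 0.    ] yaw 182.05 r 0.1319 ang 184.33 lat(ccw) 0.0052 barz 0.0916 Frad -0.1 Fccw 5.7 Fz -0.8 M [-1.    0.03 -0.15]
t 35.17 tcp [0.4463 0.0832 0.074 ] sd [0.     0.0002 0.    ] yaw 177.03 r 0.1317 ang 180.43 lat(ccw) 0.0078 barz 0.0916 Frad 0.1 Fccw 6.7 Fz -0.6 M [-1.29  0.07 -0.08]
```

```bash
python3 -m pendant '[[[0,0.2,0],0.33,1],[[0,0,0],0,1]]' >/dev/null;python3 -c "
from h import *
avg(2)"; python3 -m pendant '[[[0,0.2,0],0.33,1],[[0,0,0],0,1]]' >/dev/null; python3 -c "
from h import *
avg(2)"
```

```text
t 35.48 tcp [0.4463 0.087  0.0739] sd [0. 0. 0.] yaw 175.16 r 0.1318 ang 178.79 lat(ccw) 0.0083 barz 0.0915 Frad -0.6 Fccw 6.5 Fz -0.4 M [-1.25  0.15 -0.04]
t 35.77 tcp [0.4464 0.0909 0.0738] sd [0. 0. 0.] yaw 173.19 r 0.1317 ang 177.08 lat(ccw) 0.0089 barz 0.0914 Frad 0.3 Fccw 6.5 Fz -0.7 M [-1.32  0.19 -0.06]
```

```bash
python3 -m pendant '[[[0,0.23,0],0.33,1],[[0,0,0],0,1]]' >/dev/null;python3 -c "
from h import *
avg(4)
snap('wrist','w10.png')
r=snap('scene','s10.png'); cv2.imwrite('pics/s10z.png',cv2.resize(r['color'][170:240,255:345],None,fx=8,fy=8,interpolation=cv2.INTER_CUBIC))"
```

```text
t 36.17 tcp [0.4467 0.0953 0.0737] sd [0. 0. 0.] yaw 171.20 r 0.1318 ang 175.17 lat(ccw) 0.0091 barz 0.0913 Frad 0.4 Fccw 7.3 Fz -0.4 M [-1.38  0.28 -0.07]
```

View pics/w10.png

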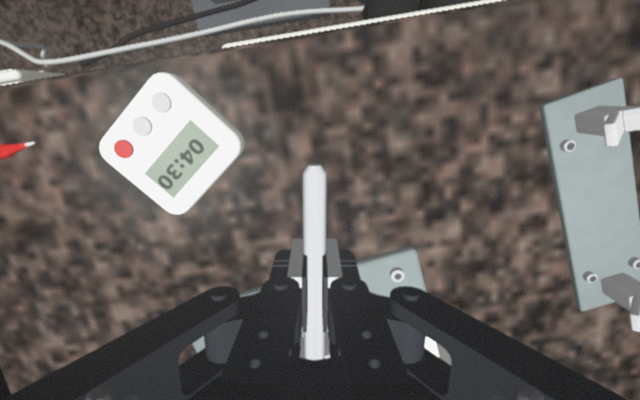

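View pics/s10z.png

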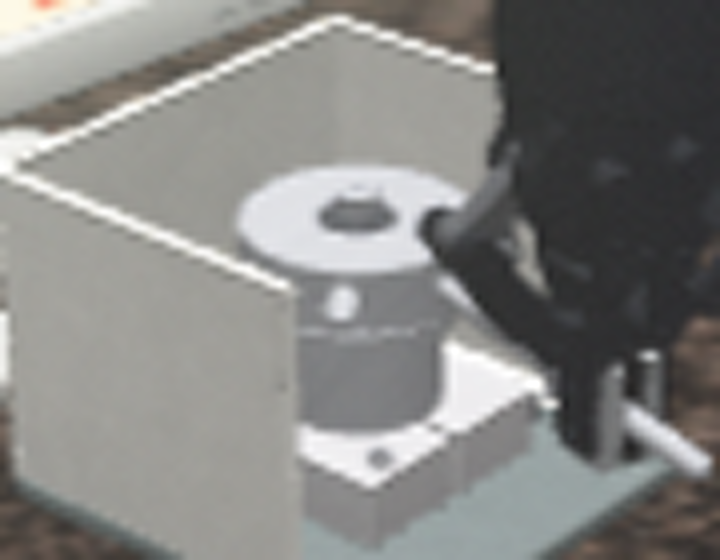

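```bash
python3 -m pendant '[[[0,0.25,0],0.33,1],[[0,0,0],0,1]]' >/dev/null;python3 -c "
from h import *
avg(3)"; python3 -m pendant '[[[0,0.25,0],0.33,1],[[0,0,0],0,1]]' >/dev/null; python3 -c "
from h import *
avg(3)"
```

```text
t 36.62 tcp [0.4472 0.1    0.0736] sd [0. 0. 0.] yaw 169.21 r 0.1318 ang 173.10 lat(ccw) 0.0090 barz 0.0912 Frad -0.2 Fccw 8.2 Fz -0.3 M [-1.54  0.35 -0.12]
t 36.98 tcp [0.4478 0.1047 0.0735] sd [0. 0. 0.] yaw 167.21 r 0.1318 ang 171.04 lat(ccw) 0.0088 barz 0.0911 Frad 0.6 Fccw 9.2 Fz -1.0 M [-1.66  0.41 -0.12]
```

```bash
python3 -m pendant '[[[0,0.25,0],0.33,1],[[0,0,0],0,1]]' >/dev/null;python3 -c "
from h import *
avg(5)
r=snap('scene','s11.png'); cv2.imwrite('pics/s11z.png',cv2.resize(r['color'][170:240,255:345],None,fx=8,fy=8,interpolation=cv2.INTER_CUBIC))
for f in ('s9','s10','s11'):
    g=cv2.cvtColor(cv2.imread(f'pics/{f}.png'),cv2.COLOR_BGR2GRAY).astype(float)
    x0,y0=294,204; w=np.clip(g[y0:y0+6,x0:308]-145,0,None)
    ys,xs=np.mgrid[0:w.shape[0],0:w.shape[1]]; c=(xs*w).sum()/w.sum()+x0
    print(f,c,139.5+np.degrees(np.arcsin((c-299.3)/13.5)))
"
```

```text
t 37.42 tcp [0.4487 0.1094 0.0734] sd [0. 0. 0.] yaw 165.23 r 0.1318 ang 168.98 lat(ccw) 0.0086 barz 0.0910 Frad 0.5 Fccw 9.5 Fz -0.2 M [-1.79  0.5  -0.16]
s9 302.63923182441704 153.82078396074508
s10 297.3344298245614 131.12810254646752
s11 295.9926829268293 125.31896704062112
```

```bash
python3 -m pendant '[[[0.02,-0.36,0],-0.6,1],[[0.02,-0.36,-0.03],-0.6,1]]' >/dev/null;python3 -c "
from h import *
avg(3)"
```

```text
t 37.83 tcp [0.446  0.0965 0.0745] sd [0.     0.0002 0.    ] yaw 172.56 r 0.1325 ang 174.68 lat(ccw) 0.0049 barz 0.0921 Frad -0.5 Fccw 3.3 Fz -1.2 M [-0.7   0.07 -0.18]
```

```bash
python3 -m pendant '[[[0,-0.25,0],-0.4,1],[[0.1,0,0],0,1],[[0.1,0,0],0,1]]' >/dev/null;python3 -c "
from h import *
avg(3)"
```

```text
t 38.30 tcp [0.444  0.0928 0.0754] sd [0.0007 0.     0.0001] yaw 174.69 r 0.1343 ang 176.34 lat(ccw) 0.0039 barz 0.0930 Frad -4.0 Fccw 3.8 Fz -1.8 M [-0.78 -0.57 -0.33]
```

```bash
python3 -m pendant '[[[0,-0.15,0.06],0,1],[[0,0,0],0,1]]' >/dev/null;python3 -c "
from h import *
avg(2)"
```

```text
t 38.60 tcp [0.4412 0.0904 0.0734] sd [0. 0. 0.] yaw 174.77 r 0.1370 ang 177.40 lat(ccw) 0.0063 barz 0.0910 Frad -1.1 Fccw -0.5 Fz -0.6 M [ 0.08 -0.21  0.06]
```

Free now. Pull the bar out.

```bash
python3 -m pendant '[[[0.15,0,0],0,1],[[0.15,0,0],0,1]]' | sed -n '2p;4p';python3 -c "
from h import *
avg(2)"; python3 -m pendant '[[[0.25,0,0],0,1],[[0.6,0,0],0,1],[[0.8,0,0],0,1]]' | sed -n '2p;4p';python3 -c "
from h import *
avg(2)
r=snap('scene','s12.png'); cv2.imwrite('pics/s12z.png',cv2.resize(r['color'][170:240,255:345],None,fx=8,fy=8,interpolation=cv2.INTER_CUBIC))
snap('wrist','w12.png')"
```

```text
tcp_pos: [0.4347, 0.0907, 0.0733]
wrist_force: [-0.3, 0.1, -0.0]
t 38.90 tcp [0.4345 0.0907 0.0733] sd [0.0002 0.     0.    ] yaw 174.76 r 0.1437 ang 177.42 lat(ccw) 0.0067 barz 0.0909 Frad 0.5 Fccw 0.5 Fz -0.1 M [ 0.01 -0.06  0.04]
tcp_pos: [0.4012, 0.0936, 0.0732]
wrist_force: [-0.2, -0.7, -0.2]
t 39.33 tcp [0.3997 0.0937 0.073 ] sd [0.0016 0.0001 0.0002] yaw 174.76 r 0.1786 ang 176.96 lat(ccw) 0.0069 barz 0.0906 Frad 2.0 Fccw 0.4 Fz -0.9 M [-0.01  0.17  0.01]
```

View pics/w12.png

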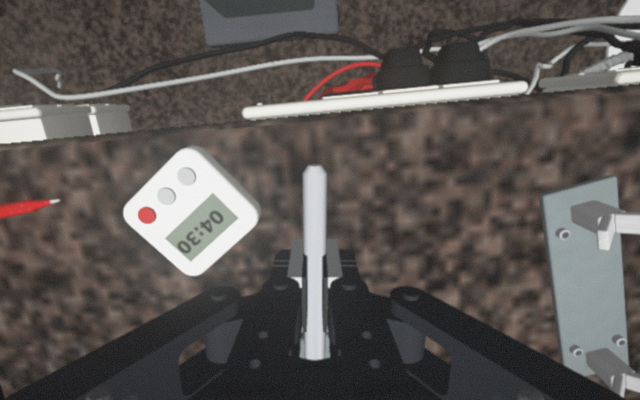

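View pics/s12z.png

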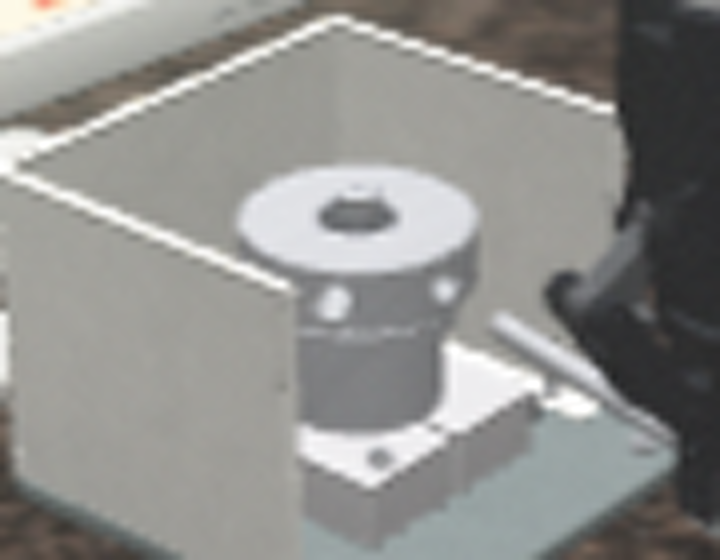

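```bash
python3 -m pendant '[[[0,0,-1],0,1],[[0,0,-1],0,1],[[0,0,-1],0,1],[[0,0,-0.5],0,1]]' | sed -n '2p;4p';python3 -c "
from h import *
g=cv2.cvtColor(cv2.imread('pics/s12.png'),cv2.COLOR_BGR2GRAY).astype(float)
x0,y0=293,204; w=np.clip(g[y0:y0+6,x0:303]-145,0,None)
ys,xs=np.mgrid[0:w.shape[0],0:w.shape[1]]; c=(xs*w).sum()/w.sum()+x0
print(c,139.5+np.degrees(np.arcsin((c-299.3)/13.5)))
plan([.4367,.2684,.13],191.2,10,1)"
```

```text
tcp_pos: [0.4035, 0.0935, 0.1446]
wrist_force: [-0.2, 0.5, -0.3]
296.3934611048478 127.06692002751828
now [0.4035 0.0935 0.1446] yaw 174.74 gap 0.0062 F [-0.2  0.5 -0.3] M [ 0.02  0.   -0.  ] t 39.92
[[[-0.09,0.89,0.07],-0.27,1],[[-0.11,0.88,0.07],-0.27,1],[[-0.14,0.88,0.07],-0.27,1],[[-0.16,0.88,0.07],-0.27,1],[[-0.19,0.87,0.07],-0.27,1],[[-0.21,0.86,0.07],-0.27,1],[[-0.24,0.86,0.07],-0.27,1],[[-0.26,0.85,0.07],-0.27,1],[[-0.28,0.84,0.07],-0.27,1],[[-0.31,0.83,0.07],-0.27,1]]
```

```bash
python3 -m pendant '[[[-0.09,0.89,0.07],-0.27,1],[[-0.11,0.88,0.07],-0.27,1],[[-0.14,0.88,0.07],-0.27,1],[[-0.16,0.88,0.07],-0.27,1],[[-0.19,0.87,0.07],-0.27,1],[[-0.21,0.86,0.07],-0.27,1],[[-0.24,0.86,0.07],-0.27,1],[[-0.26,0.85,0.07],-0.27,1],[[-0.28,0.84,0.07],-0.27,1],[[-0.31,0.83,0.07],-0.27,1],[[0,0,0],0,1]]' | sed -n '2p;4p';python3 -c "
from h import *
p,y=avg(4)
plan([.4367,.2684,.08],191.2,3,1)
snap('wrist','w13.png')"
```

```text
tcp_pos: [0.4366, 0.2694, 0.1292]
wrist_force: [-0.4, 0.5, -1.3]
t 41.45 tcp [0.4363 0.2686 0.1293] sd [0.0002 0.0006 0.0001] yaw 191.00 r 0.2326 ang 127.55 lat(ccw) -0.2080 barz 0.1469 Frad -0.1 Fccw 0.2 Fz -1.5 M [-0.01  0.06 -0.01]
now [0.4361 0.268  0.1294] yaw 190.94 gap 0.0057 F [-0.2 -0.9 -1.9] M [-0.05  0.06  0.03] t 41.45
[[[-0.01,0.01,0.82],-0.01,1],[[-0.01,0.01,0.82],-0.01,1],[[-0.01,0.01,0.82],-0.01,1]]
```

View pics/w13.png

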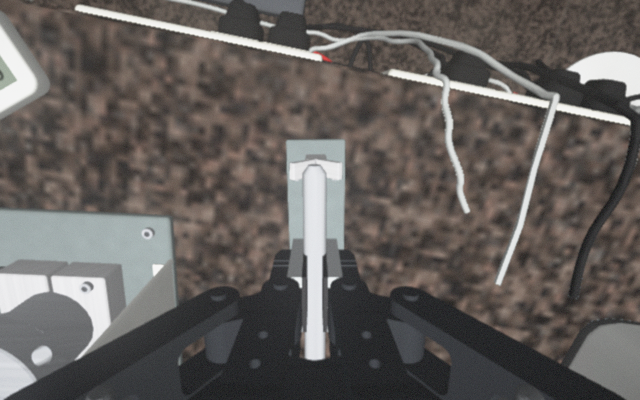

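The bar hangs over the rest, in line with the V at (315,170). I'll lower it, slowly at the end.

```bash
python3 -m pendant '[[[0,0,0.9],0,1],[[0,0,0.9],0,1],[[0,0,0.9],0,1],[[0,0,0.9],0,1],[[0,0,0.9],0,1],[[0,0,0.4],0,1],[[0,0,0],0,1]]' | sed -n '2p;4p'; python3 -m pendant '[[[0,0,0.2],0,1],[[0,0,0.2],0,1],[[0,0,0],0,1]]' | sed -n '2p;4p';python3 -c "
from h import *
p,y=avg(2)"
```

```text
tcp_pos: [0.4361, 0.2677, 0.0312]
wrist_force: [-0.6, 0.3, -1.1]
tcp_pos: [0.4362, 0.2681, 0.0234]
wrist_force: [-0.8, -0.0, -1.0]
t 42.80 tcp [0.4363 0.2682 0.0234] sd [0. 0. 0.] yaw 190.95 r 0.2322 ang 127.61 lat(ccw) -0.2075 barz 0.0410 Frad 0.8 Fccw -0.0 Fz -1.1 M [ 0.01  0.08 -0.03]
```

```bash
python3 -m pendant '[[[0,0,0.1],0,1],[[0,0,0.08],0,1],[[0,0,0],0,1]]' | sed -n '2p;4p'; python3 -m pendant '[[[0,0,0.06],0,1],[[0,0,0],0,1]]' | sed -n '2p;4p'
```

```text
tcp_pos: [0.4365, 0.2683, 0.0199]
wrist_force: [-0.7, 0.7, 0.3]
tcp_pos: [0.4366, 0.2688, 0.0192]
wrist_force: [-1.9, 2.3, 4.0]
```

```bash
python3 -m pendant '[[[0,0,0],0,0.7],[[0,0,0],0,0.5],[[0,0,0],0,0.2],[[0,0,0],0,-0.3],[[0,0,0],0,-1],[[0,0,0],0,-1],[[0,0,0],0,-1]]' ; python3 -m pendant '[[[0,0,-0.4],0,-1],[[0,0,-0.9],0,-1],[[0,0,-1],0,-1],[[0,0,-1],0,-1],[[0,0,-1],0,-1],[[0,0,0],0,-1]]' | sed -n '2p;4p'; python3 -c "
from h import *
r=snap('wrist','w14.png')
for p in ((316,139),):print(onplane(r,p,.0364))"
```

```text
clock: 44.3
tcp_pos: [0.4364, 0.2682, 0.0186]
orientation: [-0.0, -0.095, 0.995, -0.0]
wrist_force: [-0.6, -0.2, 0.1]
finger_gap: 0.0855
tcp_pos: [0.4377, 0.2688, 0.1066]
wrist_force: [0.3, 0.3, -0.7]
[0.39348886 0.2599462  0.0364    ]
```

View pics/w14.png

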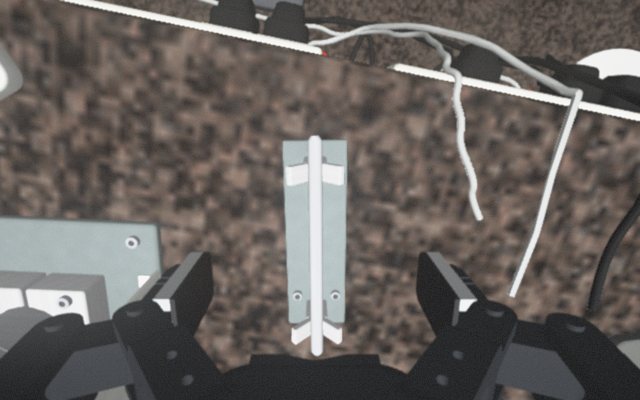

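```bash
python3 -m pendant '[[[0,0,-1],0,-1],[[0,0,-1],0,-1],[[0,0,-1],0,-1],[[0,0,0],0,-1]]' | sed -n '2p;4p'; python3 -c "
from h import *
r=snap('scene','s15.png'); cv2.imwrite('pics/s15z.png',cv2.resize(r['color'][150:310,140:400],None,fx=3,fy=3,interpolation=cv2.INTER_CUBIC)); print(env.get_state()['clock'])"
```

```text
tcp_pos: [0.4369, 0.2684, 0.165]
wrist_force: [-0.5, -0.8, 0.2]
45.65
```

View pics/s15z.png

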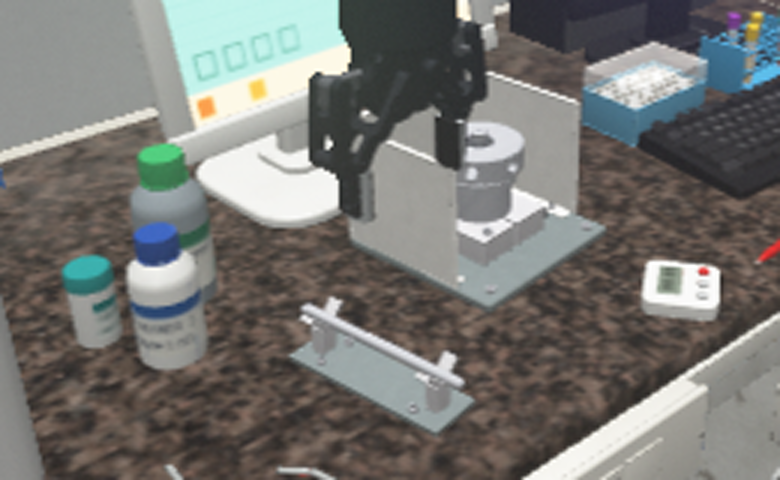

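The picture shows the bar in both cradles, with its ends at about (241,253) and (293,277) in full-frame pixels. The bottles and timer stand where they were, and the gripper is clear of everything. I'm handing in.

```bash
python3 -c "
from workcell import env
print(env.hand_in())"
```

```text
the job is handed in; nothing more can be done
None
```

I closed the vessel and laid the bar back in its rest, handing in at about 46 s of the 72 s allowed; the hand-in gives no verdict. I turned the ring with the bar alone, in three strokes with two changes of hole. I stopped at a felt torque of about 1.1 N m, slightly under the 1.2 target and inside the 0.9–1.5 band.

**What the last checks showed:**
- **Torque:** it was about 0.3 N m while the ring ran free. It stepped to about 0.8 N m as the ring came to bear on the lid, then rose to 1.09 N m.
- **Ring angle:** it came to 156–158° of total turn from the scene camera. The last two readings of one hole, before and after pulling the bar out, were 125.3° and 127.1°. I took that 1.7° as measurement noise; if the ring really did back off that much, it is still in the band.
- **Forces:** going into the holes I felt only noise, about 1–2 N. The highest force I read at the wrist, about 9–10 N, was while turning.
- **Bar and surroundings:** the bar lies in both cradles, its near end within about 3 mm of where it started. In the last picture the bottles and timer stand where they were, the tip box looks undisturbed, and the gripper is clear.

**What disagreed or could not be checked:**
- **Bar angle:** the bar pivoted further in the holes than the 11 mm clearance suggests. Its angle therefore ran 12–20° ahead of the ring's, so I judged the turn from the picture and the torque.
- **Lid height:** the lid's sinking, about 0.14 mm by my estimate, is too small to see in the pictures. It rests on torque and angle alone.

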